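# Pour spawn plugs into a pan under a low shelf

## Robot

A 6-joint arm with a two-finger parallel gripper is mounted at the origin on the work surface. World frame = base frame: x ahead of the robot, y to its left, z up, the work surface at z = 0. Lengths are in m, angles in rad, forces in N, time in s.
With the tool pointing down it reaches from about 0.325 to 0.775 m from the base axis. Payload 5.5 kg.
Tool frame: the origin (TCP) lies midway between the tips of the shut fingers; the grasp point (between the pads) lies 19 mm behind it; z points along the fingers, y is the direction in which the jaws open and shut (so a half turn about z gives the same grasp; the last joint's range is limited). The gripper opens to 88 mm and grips with 3 to 60 N. Pads are 20 mm wide; open, the fingers measure 115 mm over their backs; the gripper's body (75 mm by 178 mm) begins 61 mm behind the grasp point.
Start: joints at [-1.381, 0.091, 1.231, -0, 1.82, -0.057], TCP at [0.147, -0.582, 0.223] pointing down, gripper open.
Joint ranges: [-2.87, 2.87], [-0.86, 2.18], [0.17, 2.46], [-1.51, 4.65], [0.06, 2.69], [-2.65, 2.65]. Speed limits (rad/s): [2.57, 2.57, 3.01, 3.14, 3.14, 3.14].

## Interface

Orientations are given as a unit quaternion [w, x, y, z].
In Python, from station import manip gives the robot as it stands. The module is installed in compiled form; this text tells all that it offers.
- The arm moves only by the shell command python3 -m pendant 'ROWS' [FORCE]. ROWS is JSON, a list of rows, each a list of 5 numbers: the finger opening in cm, from 0 to 8.78, then the shift along the tool's x, y, z in cm, then the turn about the tool's z in rad. In form: [[jaw, x, y, z, roll], ...]. A call has 1 to 5 rows; each row shifts and turns the commanded pose from where the row before left it, along the tool's axes as they then stand; what a row does not reach is not made up. A row lasts 1/12 s, in which the tool goes at most 41.7 mm and 7.16 degrees, less where a joint would pass 70% of its speed; a pose out of reach is approached as far as the arm can. A call with a gripper value outside its range is refused whole. The fingers move at their own pace and stop on an object; FORCE is the grip in N (left out, the last holds). Time passes only in rows, so rows that do not move let the fingers close. It gives the time, the measured TCP pose, the force and the opening at its end, in the units of the state.
- manip.read_state(): the state, without advancing time (a new reading comes with each control period).
- manip.get_image(name): name is "side" or "top"; returns a dict with "img" (480x640x3 uint8, red, green, blue), "fx", "fy", "cx", "cy" (pixels), "k1" (the pictures are not rectified: a ray, as slopes to the right and down, at radius r is drawn at 1 + k1 r^2 times it, then the intrinsics apply), "rvec" (rotation vector, rad) and "tvec" (3), from world to camera coordinates, as OpenCV has them. Camera axes: x right, y down, z forward; pixel columns grow to the right and rows downward; lengths in m; the calibration is good to about 2 mm. A picture is of the moment at which its call begins. There is no depth.
- manip.finish_job(): hands the job in, once; it reports no verdict.
The state is a dict: "time_s": time; "joint_positions": joint angles; "qvel": joint speeds; "joint_torque": joint torques, N m; "tcp_pos": TCP position; "tcp_rot": TCP orientation; "force": force on the tool from outside, world axes, zero at the start; "moment": the same for the moment, N m; "finger_gap": finger opening in m.
Only numpy, scipy, OpenCV 4.12 (cv2) and the standard library are available. Lean on these libraries where they do the work, as an engineer would, in place of code of your own. Each camera call takes 0.05 s, during which the arm holds its last target.

## Task

Lift the plug dispenser out of its crate by the orange dial on top and stand it on the black mat; only then turn the dial counter-clockwise all the way to its stop and let go, so the spout is fully open. Then take it by the back handle and, with the spout reaching in under the low timber shelf, tip all five wooden plugs into the steel pan there, and finally stand the dispenser upright in the middle of the mat again. Do not bump the shelf or its jars, and leave the pan and everything else on the table where they are.

Things in the scene. Friction and masses are not known exactly. Their poses are not given: they have to be found in the camera images.
- dispenser: Loose plug dispenser, 0.32 kg: clear round hopper (76 mm across, 46 high), white chute spout to its +x, orange paddle handle to its -x. Origin: centre of the hopper's flat underside, its only foot; z up. Spans x -91 to +150, y -45 to +45, 82 mm high with the dial. Level, it keeps the plugs in; with the dial open they slide out when it is tipped spout-down about 45 degrees (a shake helps).
- spout (a point): Lip of the chute, middle of its floor's top surface: x 150, y 0, z 14 mm in the dispenser's frame, same axes. The chute is open on top, 58 mm wide outside, floor 3 mm thick, side walls 26 mm high; its smooth floor (friction about 0.35) climbs 5 degrees from the hopper floor (4 mm up) to the lip.
- handle (a point): Grip point of the orange handle: x -66, y 0, z 46 mm in the dispenser's frame, same axes. An upright slab 14 mm thick in y, spanning x -91 to -35 and z 20 to 66 mm. Pinch it across y; with the fingers leaned 20 to 45 degrees from straight down, tips towards the spout, the gripper stays clear of the shelf and jars when the dispenser is tipped 45 to 50 degrees.
- dial (a joint): Angle of the dial lid, rad: 0 shut, 1.4 fully open (hard stop). Grows counter-clockwise seen from above, starts at 0 to 0.35. Friction about 0.03 N m; stays where left. It swings an orange curved shutter, within 45 mm of the axis and under the lid, aside from the mouth of the chute.
- dial_grip (a point): On the dial's upright axis, 68 mm above the dispenser's underside. The grip is an orange bar 44 mm long and 14 mm thick, standing 50 to 82 mm above the dispenser's underside on a clear round lid (90 mm across, top at 50 mm). The point turns with the dial: x along the bar, y across it. At dial 0 the bar lies along the dispenser's x.
- crate: Fixed timber crate, 290 x 150 mm outside, origin at the centre of its underside; floor 6 mm thick, on which the dispenser starts, spout to the crate's +x. Walls 54 mm high on three sides (10 mm thick); an end board 120 mm high at its -x end (inner face at x -133 mm) stands too close behind the handle to grasp it there.
- mat: Fixed black rubber mat, 150 x 150 x 4 mm, origin at the centre of its underside.
- shelf: Fixed low timber shelf, origin on the table under its centre, front to its -x (it faces the robot's right). Slats 360 mm long in y, underside 170, top 190 mm above the table, x -90 (front edge) to +90. Battens 30 mm deep under the ends (|y| 140 to 170) on posts 30 mm square at x +-72, y +-155. Three jars 76 mm across, 130 mm high stand on top (fronts at x -53).
- shelf_edge (a point): Middle of the lower front edge of the shelf's front slat, 170 mm above the table; x axis points in under the shelf.
- pan: Open steel pan, 150 x 200 x 50 mm (x, y, z), wall 4 mm, 0.7 kg, loose on the table under the shelf. Origin: centre of its underside. Its front rim lies 5 to 10 mm behind the shelf's front edge, its long side along it.
- plug0: Wooden plug, cylinder 16 mm across, 22 mm long, 10 g; one of five in the hopper at first. Origin: centre of one end, z along its axis.
- plug1: Wooden plug, cylinder 16 mm across, 22 mm long, 10 g; one of five in the hopper at first. Origin: centre of one end, z along its axis.
- plug2: Wooden plug, cylinder 16 mm across, 22 mm long, 10 g; one of five in the hopper at first. Origin: centre of one end, z along its axis.
- plug3: Wooden plug, cylinder 16 mm across, 22 mm long, 10 g; one of five in the hopper at first. Origin: centre of one end, z along its axis.
- plug4: Wooden plug, cylinder 16 mm across, 22 mm long, 10 g; one of five in the hopper at first. Origin: centre of one end, z along its axis.
- spray: Bystander: blue bottle, 60 mm across, 170 mm high; origin centre of its underside.
- jar: Bystander: brown jar, 70 mm across, 110 mm high; origin centre of its underside.
- brush: Bystander: hand brush lying on the table behind the shelf, under 30 mm high; origin centre of its underside, length along its x.
- cup: Bystander: steel cup, 72 mm across, 85 mm high; origin centre of its underside.
- tin: Bystander: metal tin, 70 mm across, 100 mm high; origin centre of its underside.
- dish: Bystander: glass culture dish with cover, 80 mm across, 24 mm high; origin centre of its underside.
Not all that is in view belongs to the job. What is shaped like the pan but green is not meant.

How it is judged:
On the way, in this order (a step that is already met when the one before it is completed fails the run):
1. the dispenser stands upright on the mat, its dial not yet opened (below 0.7 rad) (z of dispenser in the frame of mat below 0.009 m and angle between dispenser's own z axis and vertical below 0.1 rad and horizontal distance between dispenser and mat below 0.04 m and contact force between dispenser and mat above 0.5 N and value of joint dial below 0.7 rad), for 0.2 s.
2. on the mat, the dial has been turned to its stop (above 1.25 rad) and the fingers have let go (z of dispenser in the frame of mat below 0.009 m and angle between dispenser's own z axis and vertical below 0.1 rad and horizontal distance between dispenser and mat below 0.04 m and value of joint dial above 1.25 rad and contact force between the fingers and dispenser below 0.1 N), for 0.2 s.
3. the spout's lip is under the shelf (at least 5 mm behind its front edge, below its underside) with the dispenser tipped by more than 0.5 rad (x of spout in the frame of shelf_edge above 0.005 m and z of spout in the frame of shelf_edge below 0 m and angle between dispenser's own z axis and vertical above 0.5 rad), for 0.1 s.
At the end, for the whole second after the job is handed in: All five plugs lie at rest inside the pan, and the dispenser stands upright (within 0.1 rad) and still on the mat, its origin within 40 mm of the mat's centre, dial still open (above 1.2 rad), touched by no finger (x of plug0 in the frame of pan between -0.075 and 0.075 m and y of plug0 in the frame of pan between -0.1 and 0.1 m and z of each of plug0, plug1, plug2, plug3, plug4 in the frame of pan below 0.05 m and linear speed of each of plug0, plug1, plug2, plug3, plug4 below 0.05 m/s and x of plug1 in the frame of pan between -0.075 and 0.075 m and y of plug1 in the frame of pan between -0.1 and 0.1 m and x of plug2 in the frame of pan between -0.075 and 0.075 m and y of plug2 in the frame of pan between -0.1 and 0.1 m and x of plug3 in the frame of pan between -0.075 and 0.075 m and y of plug3 in the frame of pan between -0.1 and 0.1 m and x of plug4 in the frame of pan between -0.075 and 0.075 m and y of plug4 in the frame of pan between -0.1 and 0.1 m and z of dispenser in the frame of mat below 0.009 m and angle between dispenser's own z axis and vertical below 0.1 rad and horizontal distance between dispenser and mat below 0.04 m and contact force between the fingers and dispenser below 0.1 N and linear speed of dispenser below 0.02 m/s and value of joint dial above 1.2 rad).
It fails at once if the shelf or its jars are bumped with more than 12 N (contact force between shelf and anything else above 12 N).
It fails at once if the pan is moved by more than 20 mm (distance of pan from where it was at the start of the episode above 0.02 m).
It fails at once if a bystander is moved by more than 30 mm (distance of any of spray, jar, brush, cup, tin, dish from where it was at the start of the episode above 0.03 m).
It also fails if it takes over 72 s, if anything falls off the work surface, if the arm or the gripper's body presses on something with over 40 N, if the wrist force passes 120 N, or if a joint passes its speed limit or range.

## Working session

There is one attempt and no reset: what is moved stays moved. The work goes in short steps, Python scripts to look and compute and a shell command to move; the robot and the scene stay as the last step left them, time stands still between calls to the robot, and variables do not carry over. Pictures are saved under pics/ and viewed, and the job is handed in when it is done.

```bash
ls; mkdir -p pics
python3 - <<'E'
from station import manip
import cv2
s=manip.read_state(); print(s)
for n in("side","top"):
    d=manip.get_image(n); cv2.imwrite(f"pics/{n}0.png",d["img"][:,:,::-1]); print({k:v for k,v in d.items() if k!="img"})
E
```

```text
pics
{'time_s': 0.0, 'joint_positions': array([-1.38067812e+00,  9.18328777e-02,  1.23184589e+00, -1.02521355e-05,
        1.81982617e+00, -5.66953196e-02]), 'qvel': array([ 3.13738358e-04,  8.49174596e-05, -1.11295297e-03,  5.35632571e-04,
       -3.32971452e-04, -6.87625332e-04]), 'joint_torque': array([ 3.59992919e-03, -4.46448076e+01, -4.06439424e+01,  6.99634245e-02,
        2.92690436e-02, -1.03144837e-04]), 'tcp_pos': array([ 0.14653031, -0.58152455,  0.22154504]), 'tcp_rot': array([-9.53688289e-04,  9.92394746e-01,  1.23092464e-01, -6.86966942e-05]), 'force': array([ 0.0448081 ,  0.10360372, -0.90744626]), 'moment': array([-0.00935549,  0.00316667, -0.01368059]), 'finger_gap': 0.08780836877484252}
{'fx': 587.9573233755252, 'fy': 587.9573233755252, 'cx': 322.4044743508098, 'cy': 229.98369930776653, 'k1': -0.08677307372331969, 'rvec': array([ 0.50556667, -2.81934305,  0.99395906]), 'tvec': array([0.52603957, 0.14874339, 1.71656766])}
{'fx': 522.2825059070279, 'fy': 522.2825059070279, 'cx': 327.1513297461672, 'cy': 237.12268049070576, 'k1': 0.03907561270285588, 'rvec': array([ 2.14429173, -2.11978858,  0.18786877]), 'tvec': array([0.04969792, 0.52635655, 1.49209057])}
```

View pics/side0.png

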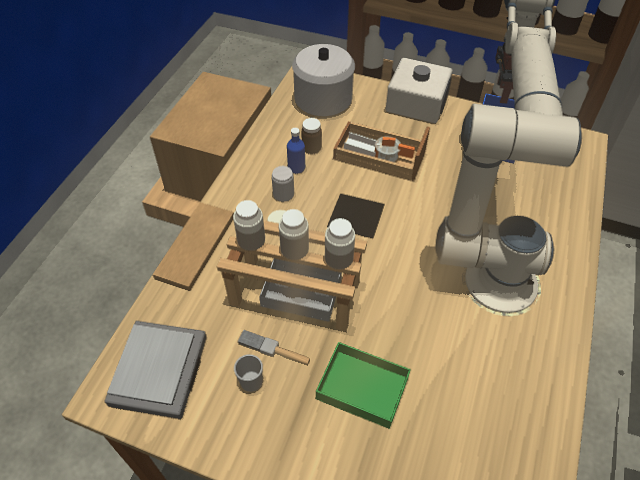

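View pics/top0.png

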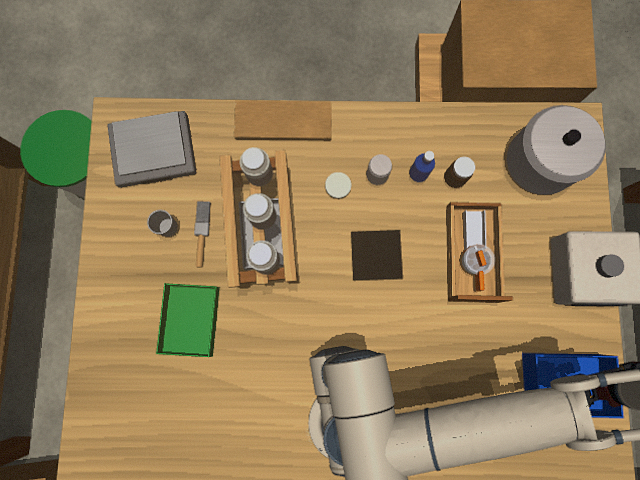

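```bash
cat > h.py <<'E'
import numpy as np, cv2
from station import manip
def cam(n):
    d=manip.get_image(n); return d
def ray(d,u,v):
    x=(np.array(u)-d["cx"])/d["fx"]; y=(np.array(v)-d["cy"])/d["fy"]
    rd=np.hypot(x,y); r=rd
    for _ in range(30): r=rd/(1+d["k1"]*r*r)
    s=r/max(rd,1e-9)
    R=cv2.Rodrigues(d["rvec"])[0]; c=-R.T@d["tvec"]
    return c,R.T@np.array([x*s,y*s,1.])
def onz(d,u,v,z):
    c,r=ray(d,u,v); return c+r*(z-c[2])/r[2]
def proj(d,P):
    R=cv2.Rodrigues(d["rvec"])[0]; p=R@np.array(P)+d["tvec"]; a=p[:2]/p[2]; k=1+d["k1"]*(a@a)
    return d["fx"]*a[0]*k+d["cx"],d["fy"]*a[1]*k+d["cy"]
def tri(da,pa,db,pb):
    c1,r1=ray(da,*pa);c2,r2=ray(db,*pb)
    A=np.stack([r1,-r2],1);t=np.linalg.lstsq(A,c2-c1,rcond=None)[0]
    p,q=c1+r1*t[0],c2+r2*t[1]; return (p+q)/2,np.linalg.norm(p-q)
def big(im,x0,x1,y0,y1,s,name):
    c=im[y0:y1,x0:x1][:,:,::-1]; cv2.imwrite(name,cv2.resize(c,None,fx=s,fy=s,interpolation=cv2.INTER_CUBIC))
def orange(im):
    h=cv2.cvtColor(im,cv2.COLOR_RGB2HSV); return cv2.inRange(h,(5,190,130),(16,255,255))
E
python3 - <<'E'
from h import *
t=cam("top"); s=cam("side")
big(t["img"],430,530,190,310,5,"pics/t_cr.png"); big(s["img"],320,440,110,190,6,"pics/s_cr.png")
big(t["img"],215,415,140,300,4,"pics/t_sh.png"); big(s["img"],200,400,180,340,4,"pics/s_sh.png")
E
```

```text
(no output)
```

View pics/t_cr.png

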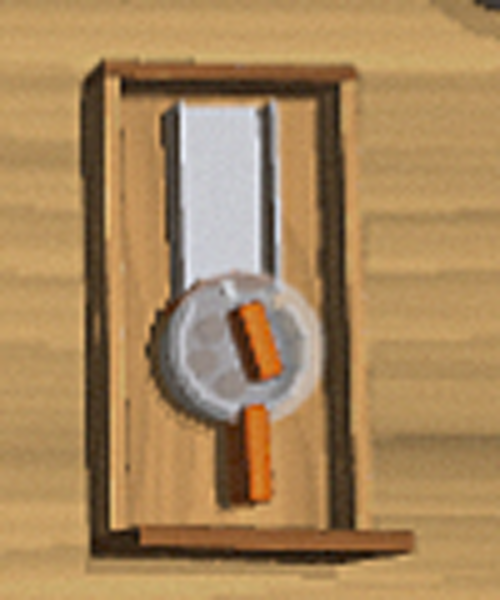

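View pics/s_cr.png

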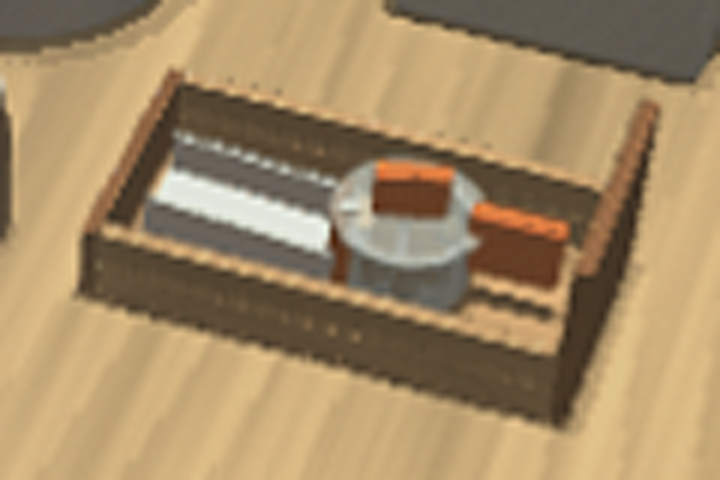

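View pics/t_sh.png

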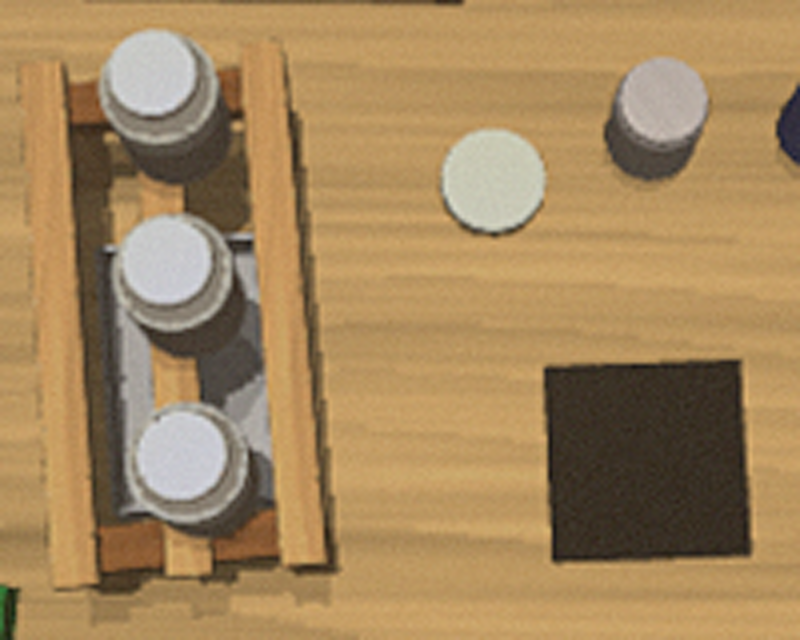

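View pics/s_sh.png

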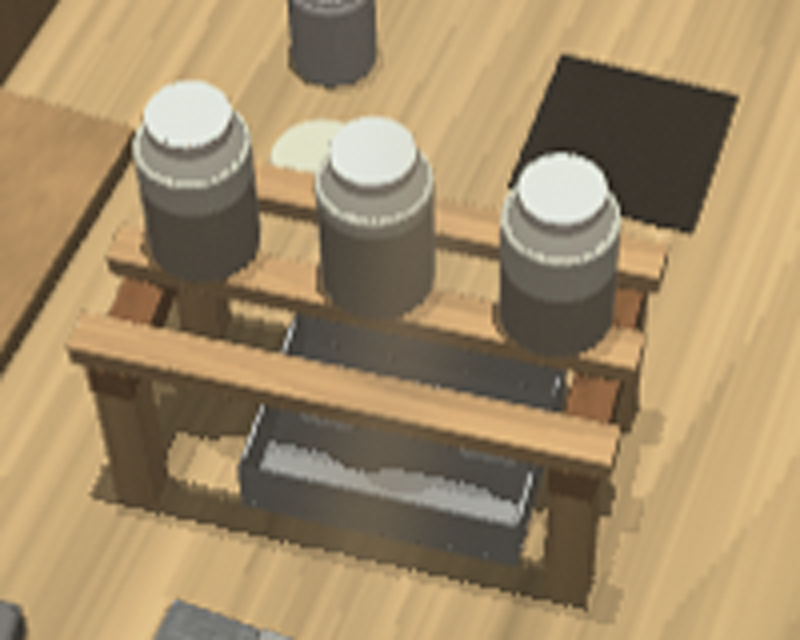

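Run:
```python
from h import *
np.set_printoptions(precision=4,suppress=True)
t=cam("top"); s=cam("side")
C=lambda p:(430+p[0]/5-.4,190+p[1]/5-.4); S=lambda p:(215+p[0]/4-.4,140+p[1]/4-.4)
for n,ps,z in [("bar",[(243,307),(263,302),(282,375),(262,381)],.088),("handle",[(247,405),(270,404),(270,500),(249,502)],.072)]:
    P=np.array([onz(t,*C(p),z) for p in ps]);print(n,P[:,:2].tolist(),P.mean(0))
    d=(P[0]+P[1]-P[2]-P[3])/2; print(" len",np.linalg.norm(d),"yaw",np.arctan2(d[1],d[0]))
P=np.array([onz(t,*C(p),.038) for p in [(183,105),(275,105)]]);print("spout top corners",P)
for n,ps,z in [("mat",[(545,368),(740,361),(750,554),(553,562)],.004),("slatfront",[(243,45),(280,40),(326,563),(283,565)],.19),("panleft",[(105,250),(122,517)],.05),("dish",[(494,180)],.024),("tin",[(662,90)],.1)]:
    P=np.array([onz(t,*S(p),z) for p in ps]);print(n,P.round(4).tolist(),P.mean(0))
Q=lambda p:(200+p[0]/4-.4,180+p[1]/4-.4)
for n,p,z in [("pan near L",(243,465),.05),("pan near R",(525,535),.05),("pan far L",(298,320),.05),("pan farR",(565,372),.05),("slat back bl",(70,350),.17)]:
    print(n,onz(s,*Q(p),z))
```

```text
bar [[0.4833631952739077, -0.3739220309496886], [0.48637649961802576, -0.385342733773711], [0.44474597765011764, -0.3943285690023339], [0.44118696997410634, -0.3829405508630519]] [ 0.4639 -0.3841  0.088 ]
 len 0.04285944380084885 yaw 0.2116153948187858
handle [[0.42925858691511587, -0.3786545277199654], [0.43000199171542464, -0.3917319837661414], [0.37533936867379714, -0.389427720254387], [0.3740455721431478, -0.3775396095920646]] [ 0.4022 -0.3843  0.072 ]
 len 0.054964412550370684 yaw -0.031108612157691097
spout top corners [[ 0.6122 -0.3577  0.038 ]
 [ 0.6128 -0.4122  0.038 ]]
mat [[0.5509, -0.016, 0.004], [0.558, -0.1637, 0.004], [0.4116, -0.1692, 0.004], [0.4039, -0.0224, 0.004]] [ 0.4811 -0.0928  0.004 ]
slatfront [[0.7386, 0.2005, 0.19], [0.7425, 0.1753, 0.19], [0.3844, 0.1362, 0.19], [0.3828, 0.1643, 0.19]] [0.5621 0.169  0.19  ]
panleft [[0.6274, 0.3128, 0.05], [0.4288, 0.2926, 0.05]] [0.5281 0.3027 0.05  ]
dish [[0.6919, 0.0243, 0.024]] [0.6919 0.0243 0.024 ]
tin [[0.7396, -0.0957, 0.1]] [ 0.7396 -0.0957  0.1   ]
pan near L [0.625 0.322 0.05 ]
pan near R [0.4239 0.3064 0.05  ]
pan far L [0.6378 0.195  0.05  ]
pan farR [0.4423 0.1706 0.05  ]
slat back bl [0.7275 0.3473 0.17  ]
```

```bash
cat >> h.py <<'E'
from scipy.spatial.transform import Rotation as Ro
def delta(target,yaw=None,show=True):
    s=manip.read_state(); q=s["tcp_rot"]; R=Ro.from_quat([q[1],q[2],q[3],q[0]]).as_matrix()
    d=R.T@(np.array(target)-s["tcp_pos"])*100; y=np.arctan2(R[1,0],R[0,0])
    r=None if yaw is None else -(yaw-y)
    print("t",round(s["time_s"],2),"tcp",s["tcp_pos"].round(4),"yaw",round(y,4),"tilt",round(float(np.arccos(min(1,-R[2,2]))),4),"d_cm",d.round(2),"roll",r,"F",s["force"].round(1),"gap",round(s["finger_gap"],4),"q6",round(s["joint_positions"][5],2))
E
python3 -m pendant '[[8.78,4,-1.2,0,0.01],[8.78,4,-1.3,0,0.01],[8.78,4,-1.3,0,0.01],[8.78,4,-1.3,0,0],[8.78,4,-1.3,0,0]]' 40
python3 -m pendant '[[8.78,4,-1.3,1.5,0],[8.78,4,-1.3,1.5,0],[8.78,4,-1.3,1.5,0],[8.78,3,-1,1.5,0],[8.78,0,0,0,0]]'
python3 -c "
from h import *
delta([.464,-.384,.063],.212)"
```

```text
time_s: 0.72
tcp_pos: [0.3267, -0.4738, 0.2227]
tcp_rot: [0.0, 0.994, 0.108, 0.0]
force: [-0.1, -1.0, 0.3]
finger_gap: 0.0879
time_s: 1.13
tcp_pos: [0.4575, -0.3945, 0.1613]
tcp_rot: [-0.003, 0.994, 0.111, -0.001]
force: [0.2, -0.5, -0.7]
finger_gap: 0.0875
t 1.13 tcp [ 0.4575 -0.3945  0.1613] yaw 0.2227 tilt 0.0062 d_cm [ 0.87 -0.82  9.83] roll 0.010740512008924036 F [ 0.2 -0.5 -0.7] gap 0.0875 q6 0.58
```

```bash
python3 -m pendant '[[8.78,0.6,-0.5,1,0.01],[8.78,0,0,0,0]]' >/dev/null
python3 - <<'E'
from h import *
delta([.464,-.384,.063],.212)
t=cam("top"); big(t["img"],430,530,190,310,5,"pics/t1.png");s=cam("side"); big(s["img"],320,440,90,190,6,"pics/s1.png")
delta([.464,-.384,.063],.212)
E
```

```text
t 1.3 tcp [ 0.4589 -0.3919  0.1537] yaw 0.2069 tilt 0.0025 d_cm [ 0.68 -0.65  9.07] roll -0.0050999541075917865 F [ 0.3 -0.   0.2] gap 0.088 q6 0.6
t 1.4 tcp [ 0.4581 -0.3934  0.1556] yaw 0.2059 tilt 0.0004 d_cm [ 0.77 -0.8   9.26] roll -0.006119676307722782 F [-0.1 -0.6  0.5] gap 0.0879 q6 0.6
```

View pics/s1.png

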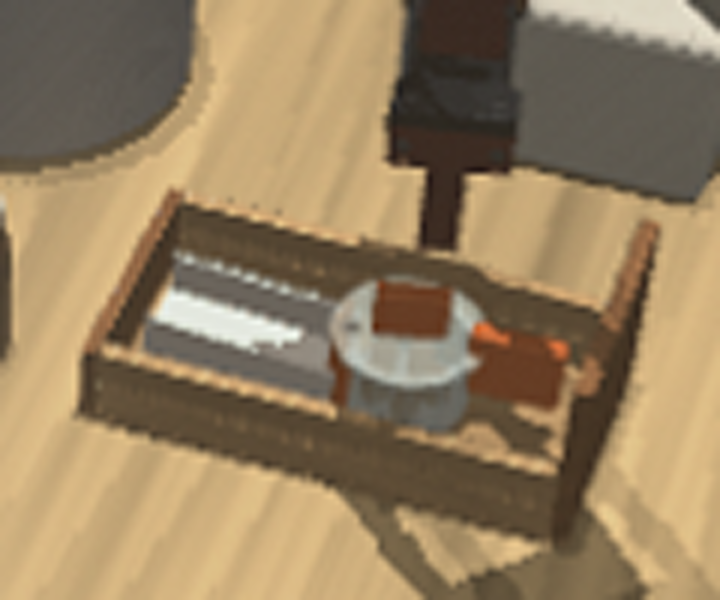

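View pics/t1.png

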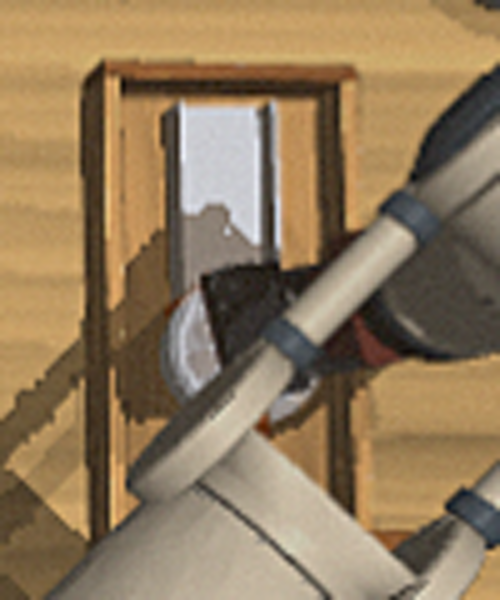

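Run:
```python
from h import *
t=cam("top");s=cam("side")
print(tri(t,(482,257.8),s,(388.6,138.3)), onz(s,388.6,138.3,.088))
delta([.464,-.384,.063],.212)
```

```text
(array([ 0.46506036, -0.38667752,  0.0787065 ]), np.float64(0.00045027894500264534)) [ 0.46281819 -0.37653473  0.088     ]
t 1.5 tcp [ 0.4581 -0.394   0.1565] yaw 0.2051 tilt 0.0014 d_cm [ 0.78 -0.88  9.35] roll -0.006875830052225224 F [0.2 0.7 1.6] gap 0.0875 q6 0.6
```

```bash
python3 -m pendant '[[8.78,0.7,-0.9,0,0],[8.78,0,0,3,0],[8.78,0,0,3,0],[8.78,0,0,2,0],[8.78,0,0,0,0]]'
python3 - <<'E'
from h import *
delta([.464,-.383,.063],.212)
s=cam("side"); big(s["img"],320,440,90,190,6,"pics/s2.png")
delta([.464,-.383,.063],.212)
E
```

```text
time_s: 1.92
tcp_pos: [0.4618, -0.3807, 0.0705]
tcp_rot: [-0.003, 0.995, 0.103, -0.003]
force: [-0.7, 0.4, -0.8]
finger_gap: 0.0878
t 1.92 tcp [ 0.4618 -0.3807  0.0705] yaw 0.2061 tilt 0.0081 d_cm [0.17 0.27 0.74] roll -0.005870768916312663 F [-0.7  0.4 -0.8] gap 0.0878 q6 0.62
t 1.97 tcp [ 0.4626 -0.3816  0.0734] yaw 0.2062 tilt 0.0047 d_cm [0.11 0.17 1.04] roll -0.005815157050711978 F [-0.1 -0.8 -0. ] gap 0.088 q6 0.62
```

View pics/s2.png

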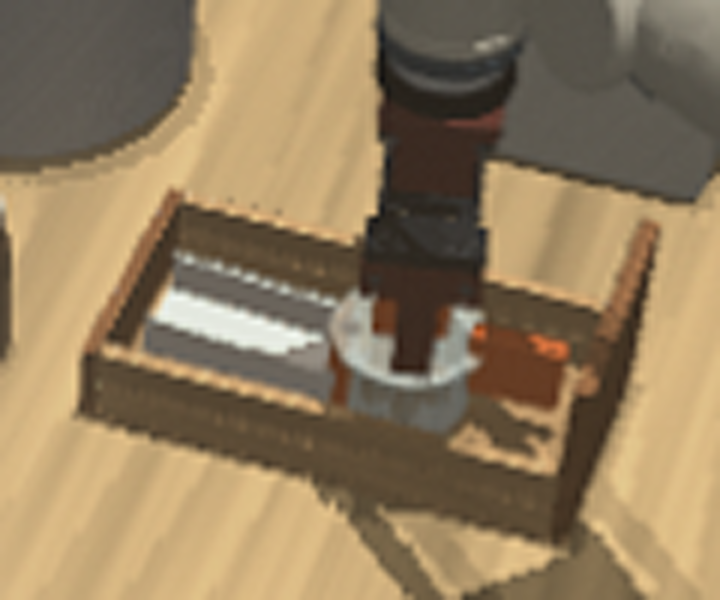

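Fingers straddle the bar (finger at crop (415,330), bar (375–450)). Lower 0.7 cm and close.

```bash
python3 -m pendant '[[8.78,0.1,0,0.8,0],[8.78,0,0,0,0],[1.0,0,0,0,0],[0.8,0,0,0,0],[0.8,0,0,0,0]]' 40
python3 -m pendant '[[0.8,0,0,0,0],[0.8,0,0,0,0]]' 40
python3 - <<'E'
from h import *
delta([.464,-.383,.2],.212)
E
```

```text
time_s: 2.38
tcp_pos: [0.4653, -0.3829, 0.0689]
tcp_rot: [0.001, 0.995, 0.103, 0.001]
force: [-0.2, 1.6, -0.2]
finger_gap: 0.071
time_s: 2.55
tcp_pos: [0.465, -0.3827, 0.0682]
tcp_rot: [0.0, 0.995, 0.103, 0.0]
force: [-0.4, -0.3, 0.5]
finger_gap: 0.0579
t 2.55 tcp [ 0.465  -0.3827  0.0682] yaw 0.2068 tilt 0.0007 d_cm [ -0.1    0.02 -13.18] roll -0.005201569827048835 F [-0.4 -0.3  0.5] gap 0.0579 q6 0.62
```

```bash
python3 -m pendant '[[0.8,0,0,0.5,0],[0.8,0,0,0,0],[0.8,0,0,0,0],[0.8,0,0,0,0],[0.8,0,0,0,0]]' 40
python3 -m pendant '[[0.8,0,0,0,0],[0.8,0,0,0,0],[0.8,0,0,0,0],[0.8,0,0,0,0]]' 40
python3 - <<'E'
from h import *
delta([.464,-.383,.2],.212)
E
```

```text
time_s: 2.97
tcp_pos: [0.4649, -0.3825, 0.0626]
tcp_rot: [-0.0, 0.995, 0.103, -0.0]
force: [0.0, 0.2, 0.0]
finger_gap: 0.0247
time_s: 3.3
tcp_pos: [0.4649, -0.3824, 0.0627]
tcp_rot: [-0.0, 0.995, 0.103, 0.0]
force: [-0.7, 1.0, 0.6]
finger_gap: 0.0135
t 3.3 tcp [ 0.4649 -0.3824  0.0627] yaw 0.2068 tilt 0.0002 d_cm [ -0.1    0.04 -13.73] roll -0.005194998325404571 F [-0.7  1.   0.6] gap 0.0135 q6 0.62
```

```bash
python3 -m pendant '[[0.8,0,0,-1,0],[0.8,0,0,-2,0],[0.8,0,0,-3,0],[0.8,0,0,-3,0],[0.8,0,0,-1,0]]' 40
python3 - <<'E'
from h import *
s=cam("side"); big(s["img"],320,440,90,190,6,"pics/s3.png");t=cam("top"); big(t["img"],430,530,190,310,5,"pics/t3.png")
delta([.481,-.093,.15],1.89)
E
```

```text
time_s: 3.72
tcp_pos: [0.4658, -0.3835, 0.168]
tcp_rot: [0.002, 0.995, 0.103, 0.002]
force: [0.3, -0.4, -2.4]
finger_gap: 0.0139
t 3.82 tcp [ 0.4658 -0.3834  0.1656] yaw 0.2068 tilt 0.0053 d_cm [  7.45 -28.12   1.46] roll -1.6832225566523376 F [ 0.3  0.9 -3.7] gap 0.0141 q6 0.62
```

View pics/s3.png

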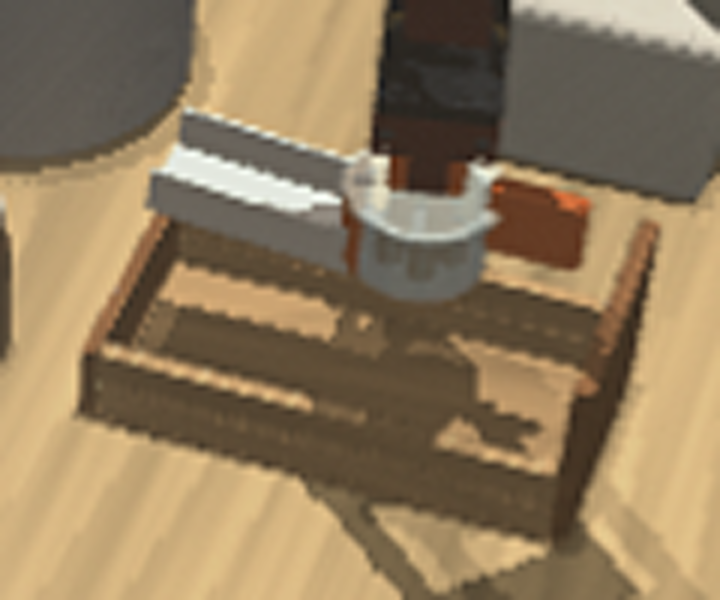

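```bash
python3 -m pendant '[[0.8,0.4,-1.5,0,0],[0.8,0.9,-3.5,0,0],[0.8,1,-3.8,0,0],[0.8,1,-3.8,0,0],[0.8,1,-3.8,0,0]]' 
python3 -m pendant '[[0.8,1,-3.8,0,0],[0.8,1,-3.8,0,0],[0.8,0.7,-2.5,0,0],[0.8,0.3,-1,0,0],[0.8,0,0,0,-0.03]]' 
python3 -m pendant '[[0.8,0,0,0,-0.06],[0.8,0,0,0,-0.1],[0.8,0,0,0,-0.12],[0.8,0,0,0,-0.12],[0.8,0,0,0,-0.12]]' 
python3 -m pendant '[[0.8,0,0,0,-0.12],[0.8,0,0,0,-0.12],[0.8,0,0,0,-0.12],[0.8,0,0,0,-0.12],[0.8,0,0,0,-0.12]]' 
python3 -m pendant '[[0.8,0,0,0,-0.12],[0.8,0,0,0,-0.12],[0.8,0,0,0,-0.12],[0.8,0,0,0,-0.1],[0.8,0,0,0,-0.06]]'
python3 - <<'E'
from h import *
delta([.481,-.093,.062],1.89)
s=cam("side"); big(s["img"],240,440,90,250,4,"pics/s4.png");t=cam("top"); big(t["img"],300,450,150,310,4,"pics/t4.png")
delta([.481,-.093,.062],1.89)
E
```

```text
time_s: 4.23
tcp_pos: [0.472, -0.2113, 0.1592]
tcp_rot: [-0.001, 0.995, 0.103, -0.002]
force: [0.3, 0.6, -4.0]
finger_gap: 0.0139
time_s: 4.65
tcp_pos: [0.4792, -0.0958, 0.1602]
tcp_rot: [-0.001, 0.993, 0.12, -0.001]
force: [0.1, 0.4, -3.6]
finger_gap: 0.0137
time_s: 5.07
tcp_pos: [0.4791, -0.0989, 0.1602]
tcp_rot: [-0.001, 0.928, 0.372, -0.002]
force: [-0.2, -0.2, -4.1]
finger_gap: 0.0138
time_s: 5.48
tcp_pos: [0.4791, -0.099, 0.1601]
tcp_rot: [-0.001, 0.777, 0.63, -0.001]
force: [0.1, -0.3, -3.5]
finger_gap: 0.0137
time_s: 5.9
tcp_pos: [0.4791, -0.099, 0.1602]
tcp_rot: [-0.002, 0.589, 0.808, -0.001]
force: [-0.1, 0.0, -3.3]
finger_gap: 0.014
t 5.9 tcp [ 0.4791 -0.099   0.1602] yaw 1.8813 tilt 0.0035 d_cm [0.5  0.39 9.82] roll -0.008718561600030483 F [-0.1  0.  -3.3] gap 0.014 q6 -0.58
t 6.0 tcp [ 0.4791 -0.0989  0.1604] yaw 1.8766 tilt 0.0033 d_cm [0.49 0.38 9.84] roll -0.013394185207001197 F [ 0.7  0.1 -3.5] gap 0.0138 q6 -0.58
```

View pics/s4.png

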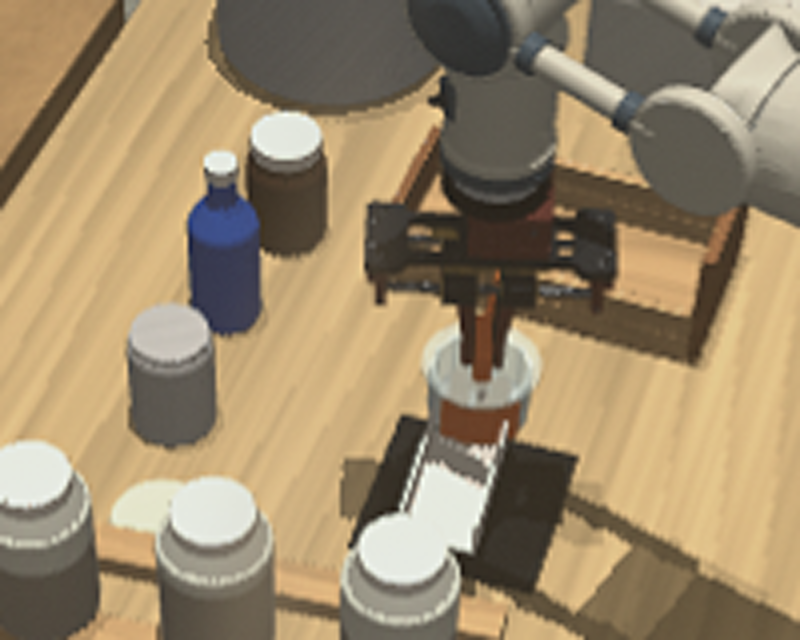

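View pics/t4.png

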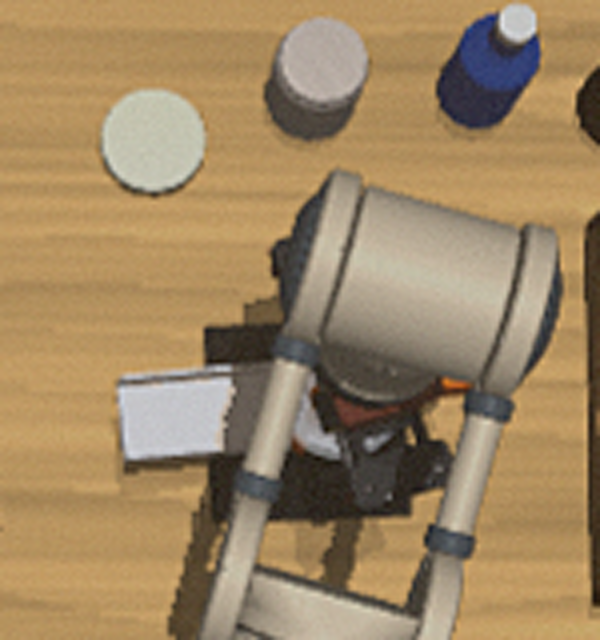

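```bash
python3 -m pendant '[[0.8,0.5,0.4,2,0],[0.8,0,0,3,0],[0.8,0,0,2.5,0],[0.8,0,0,1.4,0],[0.8,0,0,0.4,0]]' 
python3 -m pendant '[[0.8,0,0,0,0],[0.8,0,0,0.3,0],[0.8,0,0,0,0]]'
python3 - <<'E'
from h import *
delta([.481,-.093,.0607],1.89)
E
```

```text
time_s: 6.42
tcp_pos: [0.4796, -0.0922, 0.0646]
tcp_rot: [-0.004, 0.592, 0.806, -0.002]
force: [1.4, -0.7, -4.0]
finger_gap: 0.0135
time_s: 6.67
tcp_pos: [0.4827, -0.0927, 0.0675]
tcp_rot: [0.001, 0.591, 0.806, 0.0]
force: [0.3, -0.4, -4.4]
finger_gap: 0.0141
t 6.67 tcp [ 0.4827 -0.0927  0.0675] yaw 1.8761 tilt 0.0016 d_cm [ 0.03 -0.17  0.68] roll -0.013943735054263717 F [ 0.3 -0.4 -4.4] gap 0.0141 q6 -0.56
```

```bash
python3 -m pendant '[[0.8,0,0,0.5,0],[0.8,0,0,0,0],[0.8,0,0,0,0]]' 
python3 -m pendant '[[0.8,0,0,0.2,0],[0.8,0,0,0,0],[0.8,0,0,0,0]]'
python3 - <<'E'
from h import *
delta([.481,-.093,.0607],1.89)
E
```

```text
time_s: 6.92
tcp_pos: [0.4823, -0.0925, 0.0619]
tcp_rot: [0.0, 0.591, 0.807, 0.0]
force: [-0.3, 0.1, -4.1]
finger_gap: 0.0139
time_s: 7.17
tcp_pos: [0.4827, -0.0926, 0.0607]
tcp_rot: [0.001, 0.591, 0.807, 0.0]
force: [-0.1, -0.8, 1.4]
finger_gap: 0.0136
t 7.17 tcp [ 0.4827 -0.0926  0.0607] yaw 1.8768 tilt 0.0019 d_cm [ 0.02 -0.18 -0.  ] roll -0.013220882224566965 F [-0.1 -0.8  1.4] gap 0.0136 q6 -0.56
```

```bash
python3 -m pendant '[[0.8,0,0,0.1,0],[0.8,0,0,0,0],[0.8,0,0,0,-0.05],[0.8,0,0,0,-0.1],[0.8,0,0,0,-0.1]]' 
python3 -m pendant '[[0.8,0,0,0,-0.1],[0.8,0,0,0,-0.1],[0.8,0,0,0,-0.1],[0.8,0,0,0,-0.1],[0.8,0,0,0,-0.1]]'
python3 - <<'E'
from h import *
delta([.481,-.093,.0607],1.89);print(manip.read_state()["moment"])
s=cam("side"); big(s["img"],300,420,130,250,5,"pics/s5.png");t=cam("top"); big(t["img"],300,450,150,310,4,"pics/t5.png")
E
```

```text
time_s: 7.58
tcp_pos: [0.4829, -0.0926, 0.0606]
tcp_rot: [0.001, 0.484, 0.875, 0.0]
force: [-1.5, 0.1, 6.9]
finger_gap: 0.0136
time_s: 8.0
tcp_pos: [0.483, -0.0925, 0.0606]
tcp_rot: [0.001, 0.252, 0.968, 0.0]
force: [-1.5, 0.5, 5.4]
finger_gap: 0.014
t 8.0 tcp [ 0.483  -0.0925  0.0606] yaw 2.6317 tilt 0.0026 d_cm [ 0.15 -0.14 -0.01] roll 0.7417250765488979 F [-1.5  0.5  5.4] gap 0.014 q6 -1.32
[ 0.16758497  0.37876912 -0.05537977]
```

View pics/s5.png

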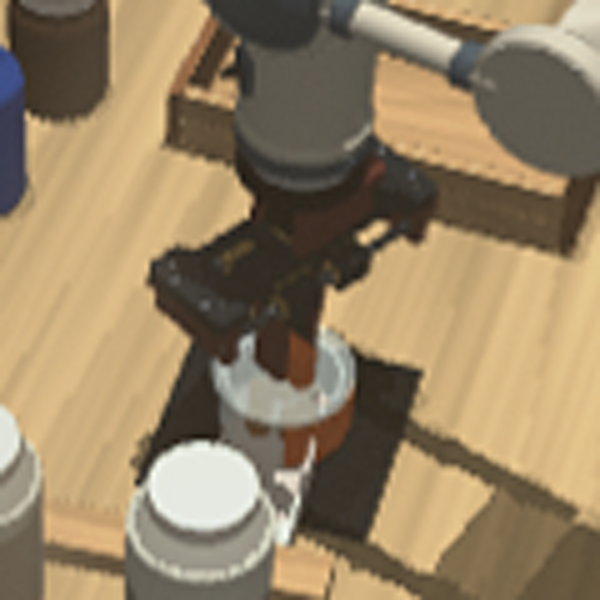

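View pics/t5.png

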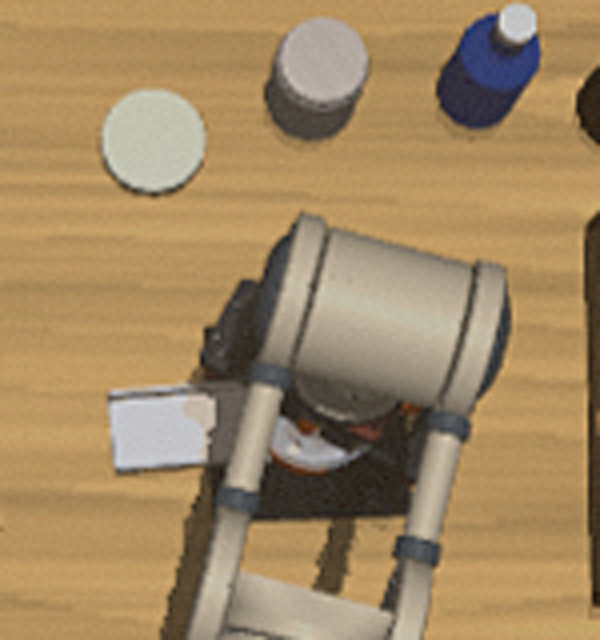

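```bash
python3 -m pendant '[[0.8,0,0,0,-0.1],[0.8,0,0,0,-0.1],[0.8,0,0,0,-0.1],[0.8,0,0,0,-0.1],[0.8,0,0,0,-0.05]]' 
python3 -c "
from h import *
delta([.481,-.093,.0607],1.89);print(manip.read_state()['moment'])"
python3 -m pendant '[[0.8,0,0,0,-0.05],[0.8,0,0,0,-0.05],[0.8,0,0,0,0]]'
python3 - <<'E'
from h import *
delta([.481,-.093,.0607],1.89);print(manip.read_state()["moment"])
t=cam("top"); big(t["img"],300,450,150,310,4,"pics/t6.png")
E
```

```text
time_s: 8.52
tcp_pos: [0.483, -0.0924, 0.0606]
tcp_rot: [0.001, 0.03, 1.0, -0.0]
force: [-1.1, 1.3, 7.4]
finger_gap: 0.0136
t 8.52 tcp [ 0.483  -0.0924  0.0606] yaw 3.082 tilt 0.0027 d_cm [ 0.2  -0.07 -0.01] roll 1.191954500876743 F [-1.1  1.3  7.4] gap 0.0136 q6 -1.77
[ 0.31915293  0.29470562 -0.19811119]
time_s: 8.77
tcp_pos: [0.4831, -0.0922, 0.0606]
tcp_rot: [0.002, -0.019, 1.0, 0.0]
force: [-0.6, 1.2, 5.6]
finger_gap: 0.0137
t 8.77 tcp [ 0.4831 -0.0922  0.0606] yaw -3.1035 tilt 0.003 d_cm [ 0.22 -0.07 -0.01] roll -4.993526869174188 F [-0.6  1.2  5.6] gap 0.0137 q6 -1.87
[0.31602006 0.24453925 0.05273844]
```

View pics/t6.png

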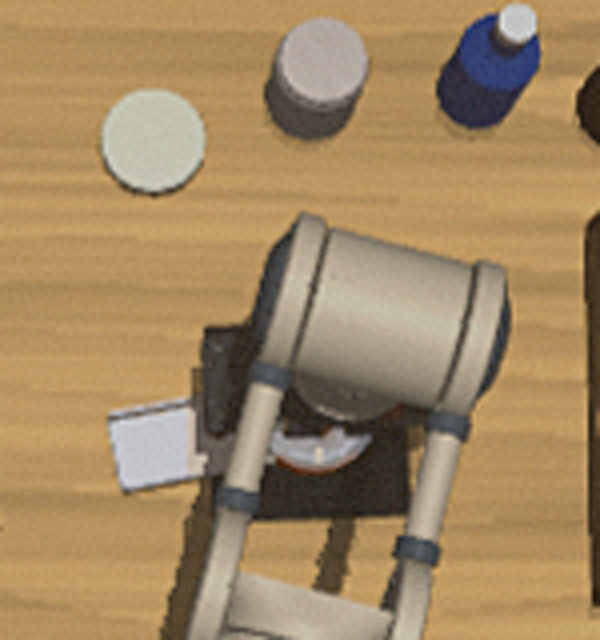

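```bash
python3 -m pendant '[[5,0,0,0,0],[5,0,0,0,0],[5,0,0,0,0],[5,0,0,0,0],[5,0,0,0,0]]' 
python3 -m pendant '[[5,0,0,-2,0],[5,0,0,-4,0],[5,0,0,-4,0],[5,0,0,-4,0],[5,0,0,-2,0]]'
python3 - <<'E'
from h import *
delta([.481,-.093,.0607],1.89)
t=cam("top"); big(t["img"],300,450,150,310,4,"pics/t7.png");s=cam("side"); big(s["img"],300,420,100,250,4,"pics/s7.png")
E
```

```text
time_s: 9.23
tcp_pos: [0.482, -0.0924, 0.0584]
tcp_rot: [-0.0, -0.018, 1.0, 0.0]
force: [0.0, 0.1, 0.6]
finger_gap: 0.0434
time_s: 9.65
tcp_pos: [0.4831, -0.0927, 0.2242]
tcp_rot: [0.003, -0.018, 1.0, -0.001]
force: [1.0, 0.3, 0.7]
finger_gap: 0.0503
t 9.65 tcp [ 0.4831 -0.0927  0.2242] yaw -3.1065 tilt 0.0065 d_cm [3.100e-01 1.000e-02 1.635e+01] roll -4.9964698279353135 F [1.  0.3 0.7] gap 0.0503 q6 -1.86
```

View pics/t7.png

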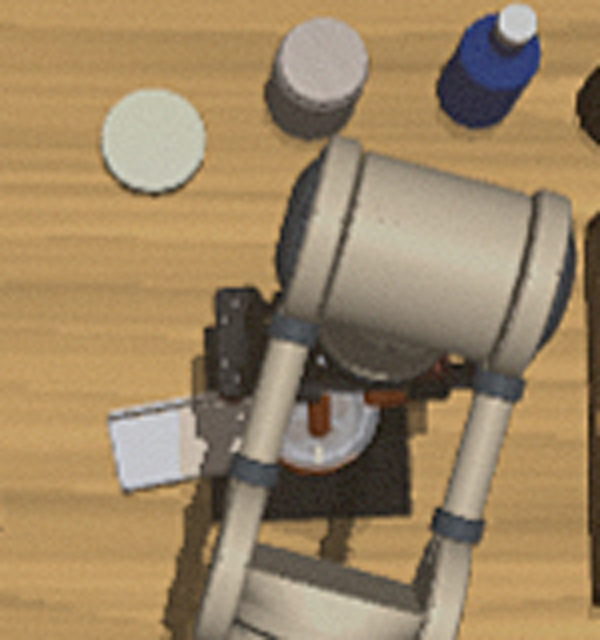

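View pics/s7.png

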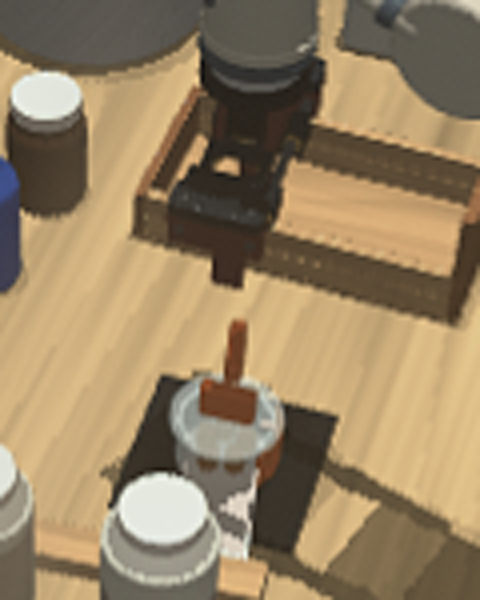

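```bash
python3 -m pendant '[[5,-0.6,-3.5,0,0.1],[5,0,0,0,0.12],[5,0,0,0,0.12],[5,0,0,0,0.12],[5,0,0,0,0.12]]' 
python3 -m pendant '[[5,0,0,0,0.12],[5,0,0,0,0.12],[5,0,0,0,0.12],[5,0,0,0,0.12],[5,0,0,0,0.12]]' 
python3 -m pendant '[[5,0,0,0,0.12],[5,0,0,0,0.1],[5,0,0,0,0]]'
python3 - <<'E'
from h import *
delta([.496,-.157,.031],1.78)
t=cam("top"); big(t["img"],300,450,150,310,4,"pics/t8.png");s=cam("side"); big(s["img"],300,420,100,250,4,"pics/s8.png")
E
```

```text
time_s: 10.17
tcp_pos: [0.4889, -0.1273, 0.2165]
tcp_rot: [-0.002, 0.272, 0.962, 0.0]
force: [-0.1, -0.0, 0.8]
finger_gap: 0.0501
time_s: 10.58
tcp_pos: [0.4889, -0.1271, 0.2165]
tcp_rot: [-0.001, 0.544, 0.839, -0.0]
force: [-0.1, -0.6, 0.4]
finger_gap: 0.0501
time_s: 10.83
tcp_pos: [0.4889, -0.1271, 0.2167]
tcp_rot: [-0.001, 0.632, 0.775, -0.0]
force: [-0.5, 1.1, -0.3]
finger_gap: 0.05
t 10.83 tcp [ 0.4889 -0.1271  0.2167] yaw 1.7732 tilt 0.0028 d_cm [-3.1   0.13 18.56] roll -0.0067806334195390505 F [-0.5  1.1 -0.3] gap 0.05 q6 -0.52
```

View pics/t8.png

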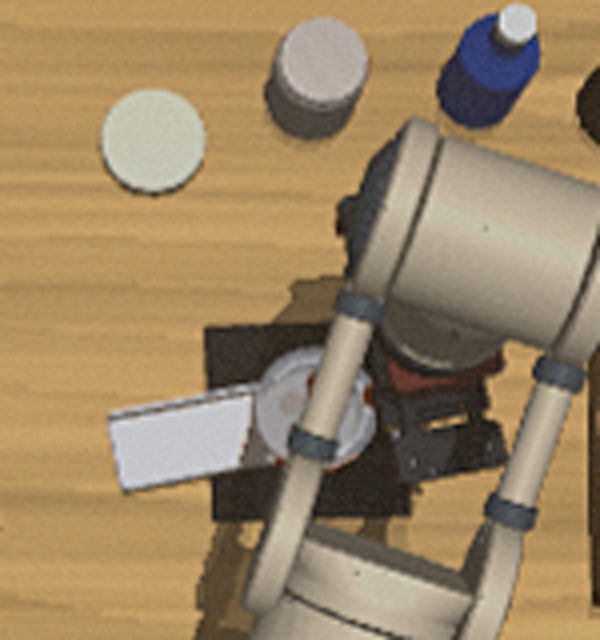

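View pics/s8.png

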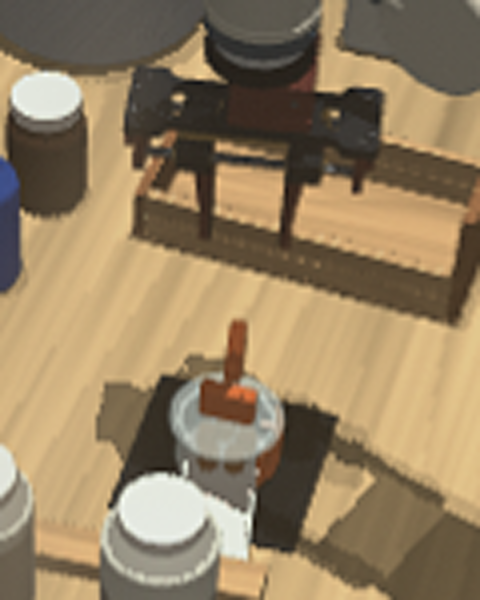

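Run:
```python
from h import *
t=cam("top")
S=lambda p:(300+p[0]/4-.4,150+p[1]/4-.4)
a=onz(t,*S((108,412)),.043);b=onz(t,*S((125,492)),.043);print(a,b,(a+b)/2)
c=onz(t,*S((318,408)),.054);print("lid centre?",c)
s=cam("side"); Q=lambda p:(300+p[0]/4-.4,100+p[1]/4-.4)
# handle top ends in side view z=.07 ; bar z=.086
for p,z in [((238,322),.07),((233,378),.07),((203,381),.086),((255,391),.086)]: print(onz(s,*Q(p),z))
m=(a+b)/2; print(np.arctan2(m[1]+.0925,m[0]-.4825), np.hypot(m[1]+.0925,m[0]-.4825))
```

```text
[0.48009054 0.05684153 0.043     ] [0.42138344 0.04378824 0.043     ] [0.45073699 0.05031489 0.043     ]
lid centre? [ 0.48324976 -0.09606695  0.054     ]
[ 0.50046786 -0.17384278  0.07      ]
[ 0.48559797 -0.11516719  0.07      ]
[ 0.50257534 -0.08992514  0.086     ]
[ 0.46193313 -0.09416319  0.086     ]
1.7896412128167067 0.14630440969468075
```

```bash
python3 -m pendant '[[5,-3.1,0.1,2,-0.01],[5,0,0,4,0],[5,0,0,4,0],[5,0,0,3,0],[5,0,0,0,0]]'
python3 - <<'E'
from h import *
s=cam("side"); big(s["img"],300,420,100,250,4,"pics/s9.png")
delta([.4965,-.158,.031],1.785)
E
```

```text
time_s: 11.45
tcp_pos: [0.4927, -0.156, 0.0805]
tcp_rot: [-0.006, 0.626, 0.78, -0.002]
force: [-1.3, 0.1, -0.8]
finger_gap: 0.0499
t 11.5 tcp [ 0.4943 -0.1565  0.0847] yaw 1.788 tilt 0.008 d_cm [-0.22  0.22  5.37] roll 0.0030303980496138028 F [ 0.5 -0.5  1. ] gap 0.0499 q6 -0.59
```

View pics/s9.png

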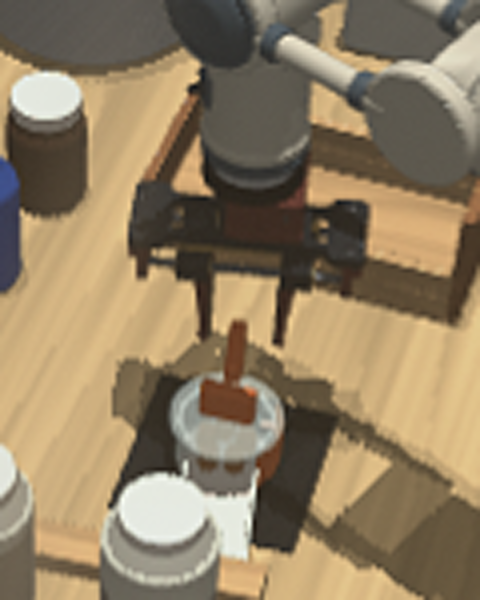

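```bash
python3 -m pendant '[[5,-0.2,0.1,1.5,0],[5,0,0,2,0],[5,0,0,1.5,0],[5,0,0,0.4,0],[5,0,0,0,0]]'
python3 - <<'E'
from h import *
s=cam("side"); big(s["img"],300,420,130,250,5,"pics/s10.png")
delta([.4965,-.158,.031],1.785)
E
```

```text
time_s: 11.92
tcp_pos: [0.4986, -0.1592, 0.0359]
tcp_rot: [0.0, 0.626, 0.779, 0.0]
force: [0.8, -0.0, 0.1]
finger_gap: 0.0501
t 11.97 tcp [ 0.4991 -0.1594  0.0368] yaw 1.7874 tilt 0.0024 d_cm [ 0.19 -0.22  0.58] roll 0.0024266228724654226 F [ 0.1  0.7 -0.2] gap 0.0499 q6 -0.59
```

View pics/s10.png

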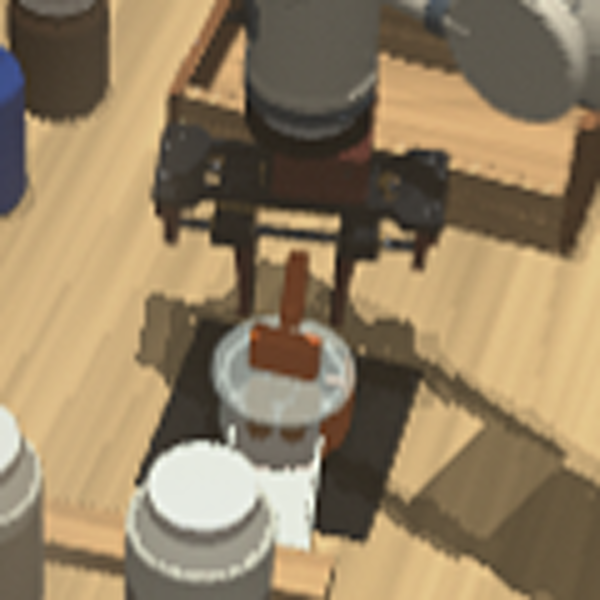

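```bash
python3 -m pendant '[[5,0.1,-0.2,0.6,0],[5,0,0,0,0],[0.8,0,0,0,0],[0.8,0,0,0,0],[0.8,0,0,0,0]]' 60
python3 -m pendant '[[0.8,0,0,0,0],[0.8,0,0,0,0],[0.8,0,0,0,0],[0.8,0,0,0,0],[0.8,0,0,0,0]]' 60
python3 - <<'E'
from h import *
delta([.4965,-.158,.031],1.785);print(manip.read_state()["moment"])
s=cam("side"); big(s["img"],300,420,130,250,5,"pics/s11.png");t=cam("top"); big(t["img"],300,450,150,310,4,"pics/t11.png")
E
```

```text
time_s: 12.38
tcp_pos: [0.4962, -0.1586, 0.0291]
tcp_rot: [0.0, 0.627, 0.779, 0.0]
force: [0.3, 0.7, -0.0]
finger_gap: 0.0333
time_s: 12.8
tcp_pos: [0.496, -0.1585, 0.0288]
tcp_rot: [0.0, 0.627, 0.779, 0.0]
force: [0.1, 0.2, 0.2]
finger_gap: 0.0136
t 12.8 tcp [ 0.496  -0.1585  0.0288] yaw 1.7867 tilt 0.0002 d_cm [ 0.04  0.06 -0.22] roll 0.0017207167324999606 F [0.1 0.2 0.2] gap 0.0136 q6 -0.59
[-0.06428726 -0.14356528 -0.00568383]
```

View pics/s11.png

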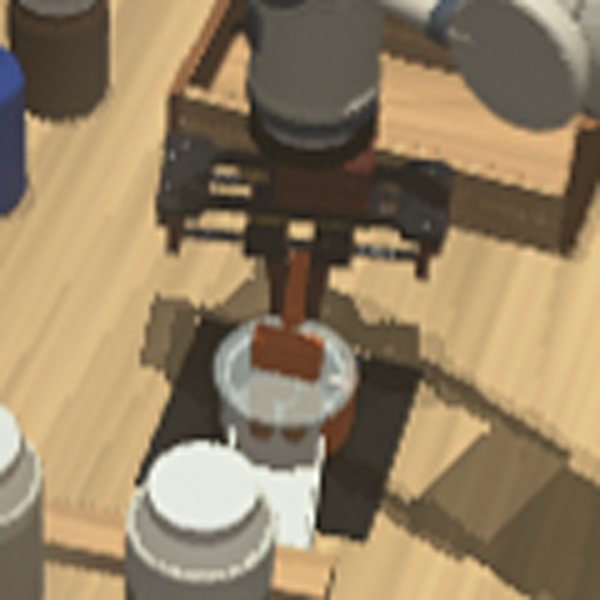

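View pics/t11.png

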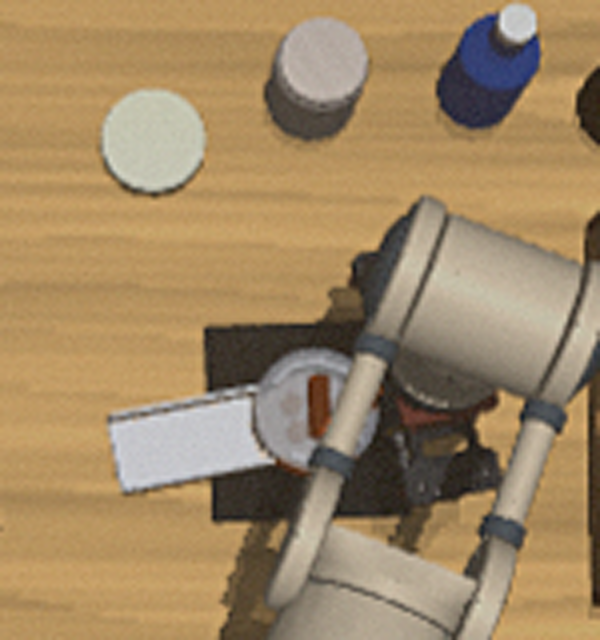

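```bash
python3 -m pendant '[[0.8,0,0,-0.5,0],[0.8,0,0,-0.8,0],[0.8,0,0,-0.6,0],[0.8,0,0,0,0],[0.8,0,0,0,0]]' 60
python3 - <<'E'
from h import *
delta([.4965,-.158,.031],1.785);print(manip.read_state()["moment"])
s=cam("side"); big(s["img"],300,420,130,250,5,"pics/s12.png")
E
```

```text
time_s: 13.32
tcp_pos: [0.4963, -0.1587, 0.0483]
tcp_rot: [0.001, 0.627, 0.779, 0.0]
force: [0.2, 0.1, -3.3]
finger_gap: 0.0139
t 13.32 tcp [ 0.4963 -0.1587  0.0483] yaw 1.7868 tilt 0.0012 d_cm [0.06 0.03 1.73] roll 0.001797738350608702 F [ 0.2  0.1 -3.3] gap 0.0139 q6 -0.59
[-0.33780343 -0.15280513 -0.03589601]
```

View pics/s12.png

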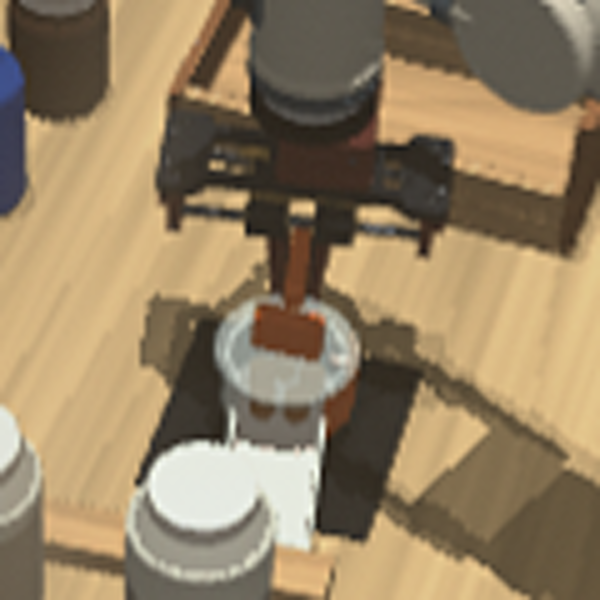

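```bash
python3 -m pendant '[[0.8,0,0,-0.5,0],[0.8,0,0,-0.5,0],[0.8,0,0,-0.5,0],[0.8,0,0,0,0],[0.8,0,0,0,0]]' 60
python3 - <<'E'
from h import *
delta([.4965,-.158,.031],1.785);print(manip.read_state()["moment"])
s=cam("side"); big(s["img"],300,420,130,250,5,"pics/s13.png");t=cam("top"); big(t["img"],300,450,150,310,4,"pics/t13.png")
delta([.4965,-.158,.031],1.785);print(manip.read_state()["moment"])
E
```

```text
time_s: 13.78
tcp_pos: [0.4963, -0.1587, 0.0633]
tcp_rot: [0.001, 0.627, 0.779, 0.0]
force: [0.2, -0.0, -4.4]
finger_gap: 0.0133
t 13.78 tcp [ 0.4963 -0.1587  0.0633] yaw 1.7868 tilt 0.0013 d_cm [0.06 0.03 3.23] roll 0.0018104815728336998 F [ 0.2 -0.  -4.4] gap 0.0133 q6 -0.59
[-0.31371544 -0.17584558  0.02097703]
t 13.88 tcp [ 0.4959 -0.1585  0.0626] yaw 1.7868 tilt 0.0001 d_cm [0.04 0.07 3.16] roll 0.001774500032864168 F [ 0.7  1.4 -3.7] gap 0.0138 q6 -0.59
[-0.29564445 -0.16416525 -0.06371603]
```

View pics/s13.png

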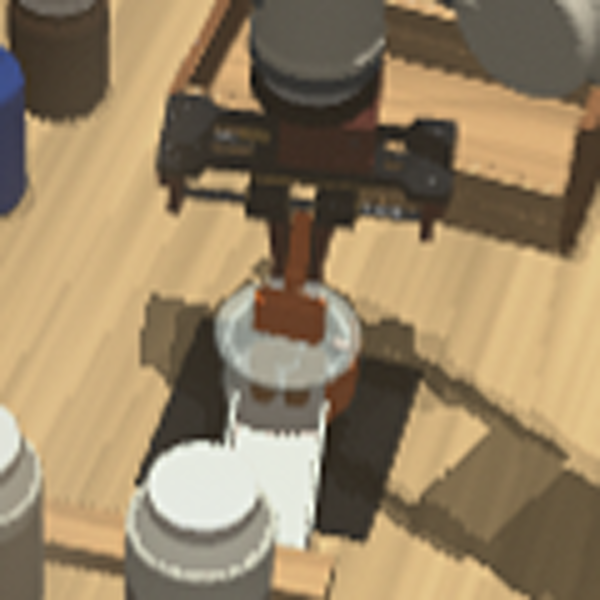

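View pics/t13.png

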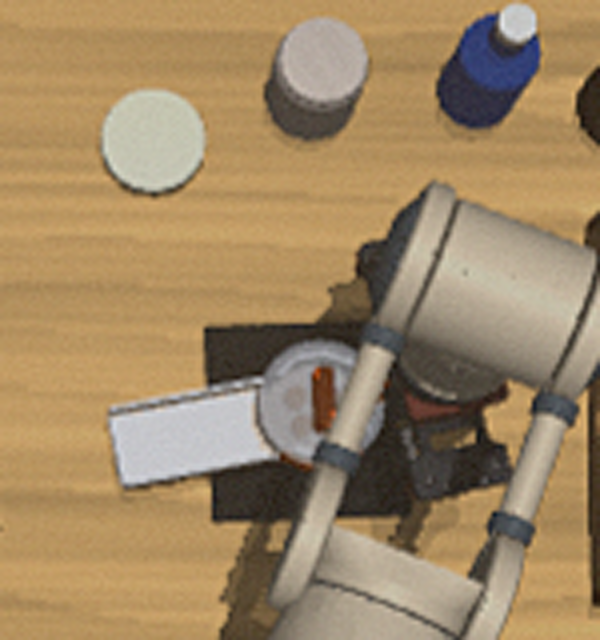

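Run:
```python
from h import *
t=manip.get_image("top");s=manip.get_image("side")
T=lambda p:(300+p[0]/4-.4,150+p[1]/4-.4); S=lambda p:(300+p[0]/5-.4,130+p[1]/5-.4)
print("before",tri(t,T((125,492)),s,S((305,548))))
print("now",tri(t,T((125,488)),s,S((307,545))))
delta([.4965,-.158,.031],1.785);print(manip.read_state()["moment"])
```

```text
before (array([0.42209654, 0.0442162 , 0.06043938]), np.float64(0.0051175214739701234))
now (array([0.42288451, 0.04409097, 0.06355613]), np.float64(0.0015854691825597674))
t 13.98 tcp [ 0.4958 -0.1584  0.0624] yaw 1.7868 tilt 0.0005 d_cm [0.03 0.08 3.14] roll 0.0018349876260395082 F [ 1.  -0.9 -3.8] gap 0.014 q6 -0.59
[-0.26524078 -0.16686784  0.00502501]
```

```bash
python3 -m pendant '[[0.8,0,0,-0.5,0],[0.8,0,0,-0.5,0],[0.8,0,0,-0.3,0],[0.8,0,0,0,0],[0.8,0,0,0,0]]' 60
python3 - <<'E'
from h import *
delta([.4965,-.158,.031],1.785);print(manip.read_state()["moment"])
s=cam("side"); big(s["img"],300,420,130,250,5,"pics/s14.png");t=cam("top"); big(t["img"],300,450,150,310,4,"pics/t14.png")
delta([.4965,-.158,.031],1.785);print(manip.read_state()["moment"])
E
```

```text
time_s: 14.4
tcp_pos: [0.4963, -0.1587, 0.0762]
tcp_rot: [0.001, 0.627, 0.779, 0.0]
force: [-0.3, -0.7, -4.8]
finger_gap: 0.0134
t 14.4 tcp [ 0.4963 -0.1587  0.0762] yaw 1.7868 tilt 0.0011 d_cm [0.06 0.03 4.52] roll 0.0017957672651209844 F [-0.3 -0.7 -4.8] gap 0.0134 q6 -0.59
[-0.35319696 -0.16736011 -0.02020331]
t 14.5 tcp [ 0.4959 -0.1585  0.0756] yaw 1.7868 tilt 0.0001 d_cm [0.04 0.07 4.46] roll 0.0017851770979377957 F [-0.6 -0.2 -3.6] gap 0.0137 q6 -0.59
[-0.37121309 -0.10070388 -0.03296817]
```

View pics/s14.png

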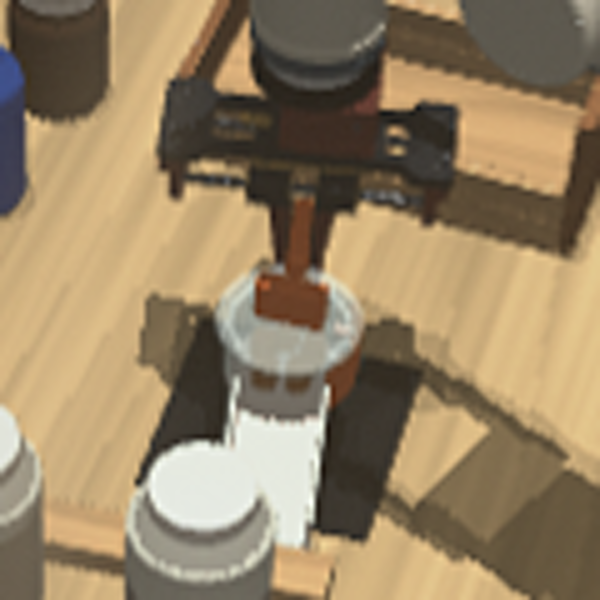

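View pics/t14.png

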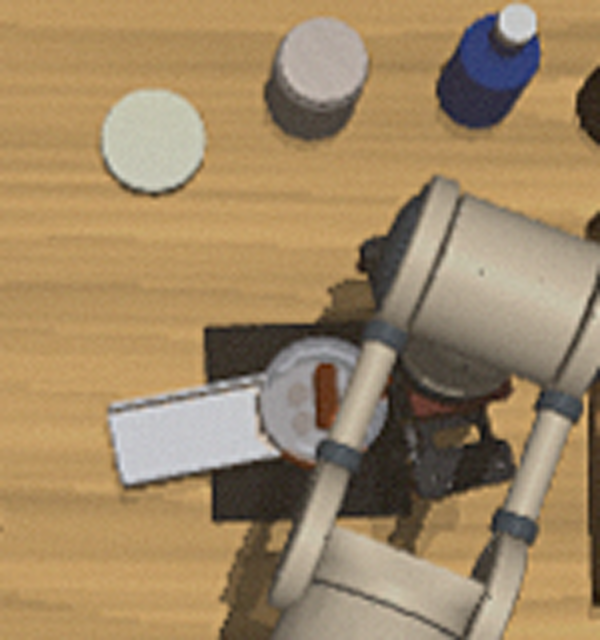

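```bash
cat >> h.py <<'E'
def dispT(grip,yaw,th,gx=-.066,gz=.046):
    # returns fn mapping dispenser pt -> world, grip = world pos of handle grip point
    c,s=np.cos(th),np.sin(th); u=np.array([np.cos(yaw),np.sin(yaw),0]); v=np.array([-np.sin(yaw),np.cos(yaw),0])
    def f(x,y,z):
        dx,dz=x-gx,z-gz
        return np.array(grip)+u*(dx*c+dz*s)+v*y+np.array([0,0,1])*(-dx*s+dz*c)
    return f
E
python3 - <<'E'
from h import *
t=manip.get_image("top");s=manip.get_image("side")
for th in (0,.05,.1,.15,.2,.25):
    f=dispT((.496,-.1587,.0948),1.787,th,gz=.044)
    o=[]
    for p in [(.150,.029,.038),(.150,-.029,.038),(.007,.0,.082),(0.045,0,.05),(.045*.7,.045*.7,.05)]:
        u,v=proj(t,f(*p)); a,b=proj(s,f(*p)); o+= [((u-300)*4+2,(v-150)*4+2),((a-300)*5+2,(b-130)*5+2)]
    print(th,[tuple(int(round(q)) for q in w) for w in o], f(.15,0,.011)[2])
E
```

```text
0 [(123, 486), (312, 522), (106, 406), (213, 511), (317, 396), (291, 286), (260, 414), (282, 369), (289, 453), (336, 358)] 0.061799999999999994
0.05 [(124, 487), (311, 533), (107, 408), (213, 522), (314, 397), (290, 293), (260, 415), (281, 375), (288, 454), (335, 363)] 0.05104574084449959
0.1 [(125, 488), (310, 542), (108, 410), (212, 531), (312, 399), (290, 299), (259, 416), (281, 381), (287, 455), (335, 368)] 0.04040084455011027
0.15 [(127, 490), (310, 551), (111, 412), (212, 540), (309, 400), (289, 305), (259, 417), (281, 386), (287, 456), (334, 373)] 0.029891917813813174
0.2 [(130, 490), (309, 559), (113, 413), (212, 549), (307, 401), (289, 311), (259, 418), (280, 392), (287, 456), (334, 378)] 0.019545227479505795
0.25 [(133, 491), (308, 567), (117, 414), (212, 556), (305, 402), (288, 317), (260, 418), (280, 396), (288, 457), (334, 382)] 0.009386634884571768
```

```bash
python3 -m pendant '[[0.8,0,0,0.8,0],[0.8,0,0,1,0],[0.8,0,0,0.7,0],[0.8,0,0,0,0],[0.8,0,0,0,0]]' 35
python3 - <<'E'
from h import *
delta([.4965,-.158,.031],1.785)
t=cam("top"); big(t["img"],310,410,200,290,6,"pics/t15.png");s=cam("side"); big(s["img"],300,420,130,250,5,"pics/s15.png")
E
python3 -m pendant '[[0.8,0,0,0,0],[0.8,0,0,0,0],[0.8,0,0,0,0]]' 20
python3 - <<'E'
from h import *
delta([.4965,-.158,.031],1.785)
t=cam("top"); big(t["img"],310,410,200,290,6,"pics/t16.png");s=cam("side"); big(s["img"],300,420,130,250,5,"pics/s16.png")
a=cv2.imread("pics/s15.png");b=cv2.imread("pics/s16.png");cv2.imwrite("pics/c16.png",cv2.resize(np.hstack([a,b]),(800,400)))
E
```

```text
time_s: 15.02
tcp_pos: [0.4952, -0.1582, 0.0493]
tcp_rot: [-0.001, 0.627, 0.779, -0.0]
force: [0.5, 0.4, -3.9]
finger_gap: 0.0139
t 15.02 tcp [ 0.4952 -0.1582  0.0493] yaw 1.7868 tilt 0.0025 d_cm [-0.01  0.14  1.83] roll 0.0018074118024378194 F [ 0.5  0.4 -3.9] gap 0.0139 q6 -0.59
time_s: 15.37
tcp_pos: [0.4962, -0.1586, 0.0511]
tcp_rot: [0.0, 0.627, 0.779, 0.0]
force: [-0.3, 1.0, -4.0]
finger_gap: 0.0137
t 15.37 tcp [ 0.4962 -0.1586  0.0511] yaw 1.7868 tilt 0.0008 d_cm [0.05 0.04 2.01] roll 0.0017937173588247202 F [-0.3  1.  -4. ] gap 0.0137 q6 -0.59
```

View pics/c16.png

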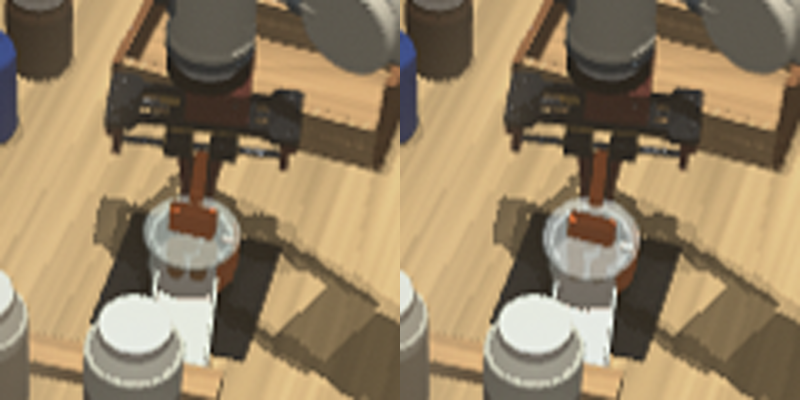

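View pics/t16.png

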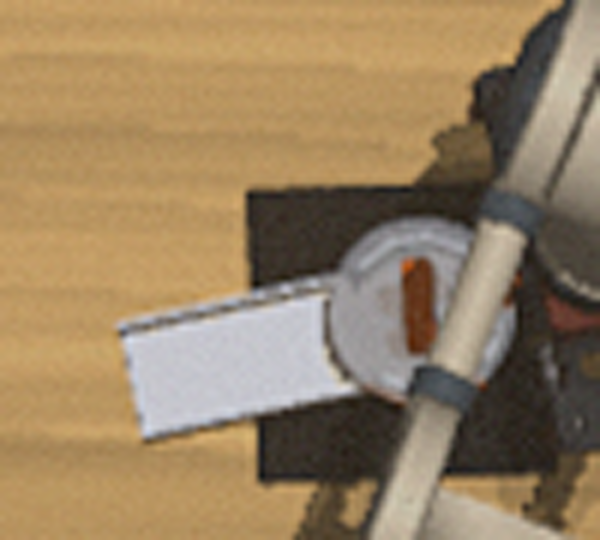

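View pics/t15.png

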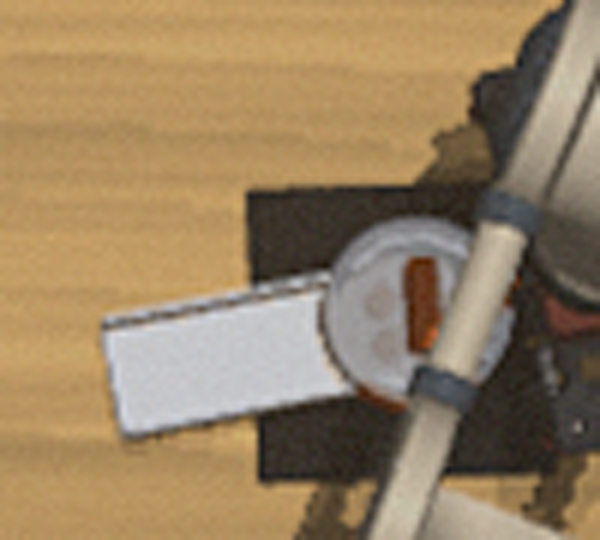

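View pics/s16.png

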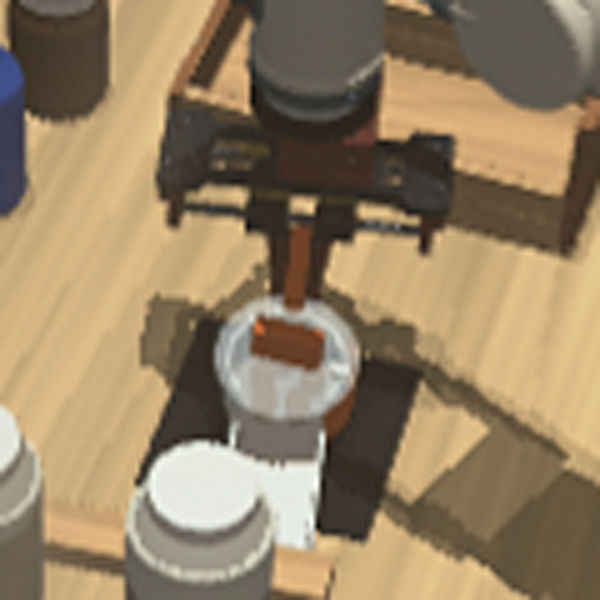

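Run:
```python
from h import *
t=manip.get_image("top");s=manip.get_image("side")
for th in (0,.05,.1,.15,.2,.25):
    f=dispT((.496,-.1587,.070),1.787,th,gz=.044)
    o=[]
    for p in [(.150,.029,.038),(.150,-.029,.038),(.007,.022,.082),(.007,-.022,.082),(0.045,0,.05)]:
        u,v=proj(t,f(*p)); a,b=proj(s,f(*p)); o+= [((u-310)*6+3,(v-200)*6+3),((a-300)*5+2,(b-130)*5+2)]
    print(th,[tuple(int(round(q)) for q in w) for w in o], f(.15,0,.011)[2])
```

```text
0 [(124, 434), (310, 548), (99, 317), (212, 537), (421, 347), (325, 318), (401, 256), (253, 311), (327, 328), (280, 396)] 0.037000000000000005
0.05 [(125, 436), (309, 559), (100, 320), (211, 548), (417, 349), (324, 324), (396, 258), (252, 317), (325, 329), (279, 402)] 0.0262457408444996
0.1 [(127, 438), (308, 568), (103, 322), (211, 557), (412, 351), (323, 331), (392, 260), (252, 323), (325, 331), (279, 408)] 0.01560084455011028
0.15 [(130, 440), (307, 577), (106, 325), (211, 566), (409, 353), (323, 337), (388, 262), (251, 329), (325, 332), (278, 413)] 0.005091917813813185
0.2 [(134, 441), (306, 585), (110, 327), (211, 574), (405, 354), (322, 342), (385, 264), (251, 335), (325, 334), (278, 418)] -0.005254772520494194
0.25 [(139, 442), (306, 592), (115, 329), (211, 581), (402, 356), (322, 348), (382, 266), (250, 340), (326, 335), (278, 423)] -0.01541336511542822
```

```bash
python3 -m pendant '[[0.8,0,0,0.7,0],[0.8,0,0,0.7,0],[0.8,0,0,0.5,0],[0.8,0,0,0.3,0],[0.8,0,0,0,0]]' 20
python3 - <<'E'
from h import *
delta([.4965,-.158,.0288],1.785);print(manip.read_state()["moment"])
t=cam("top"); big(t["img"],310,410,200,290,6,"pics/t17.png");s=cam("side"); big(s["img"],300,420,130,250,5,"pics/s17.png")
E
```

```text
time_s: 15.98
tcp_pos: [0.4962, -0.159, 0.0288]
tcp_rot: [0.001, 0.627, 0.779, -0.0]
force: [0.2, -1.9, 2.3]
finger_gap: 0.0142
t 15.98 tcp [ 0.4962 -0.159   0.0288] yaw 1.7866 tilt 0.0013 d_cm [ 0.09  0.05 -0.  ] roll 0.0015512337674330468 F [ 0.2 -1.9  2.3] gap 0.0142 q6 -0.59
[-0.62335718 -0.27755354  0.01828389]
```

View pics/t17.png

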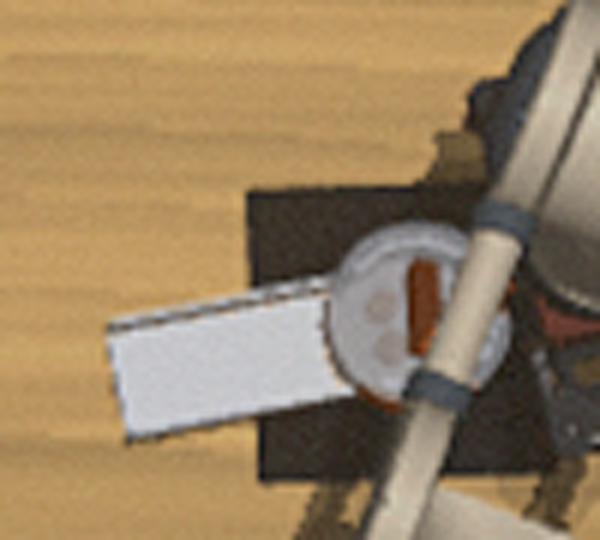

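View pics/s17.png

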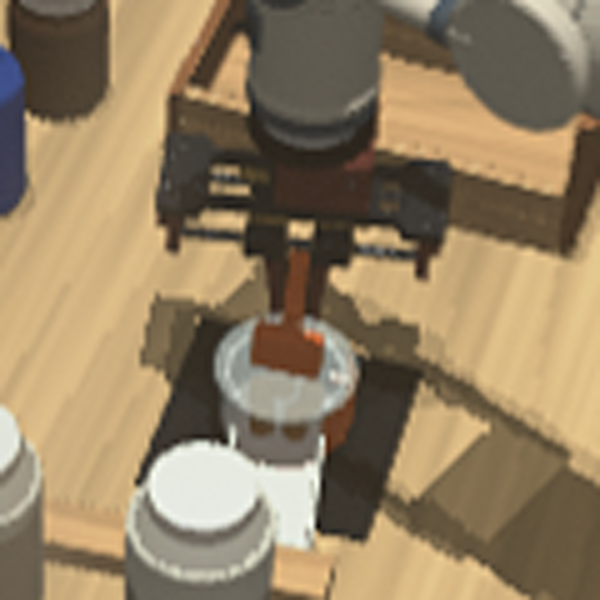

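```bash
python3 -m pendant '[[1.8,0,0,0,0],[1.8,0,0,0,0],[0.8,0,0,0,0],[0.8,0,0,0,0],[0.8,0,0,0,0]]' 60
python3 -m pendant '[[0.8,0,0,-0.5,0],[0.8,0,0,-1.2,0],[0.8,0,0,-2,0],[0.8,0,0,-1.2,0.03],[0.8,0,0,-0.5,0.08]]' 60
python3 -m pendant '[[0.8,0,0,0,0],[0.8,0,0,0,0]]' 60
python3 - <<'E'
from h import *
delta([.4965,-.158,.0288],1.679);print(manip.read_state()["moment"])
t=cam("top"); big(t["img"],310,410,200,290,6,"pics/t18.png");s=cam("side"); big(s["img"],300,420,130,250,5,"pics/s18.png")
for th in (0,.1,.2):
    f=dispT((.496,-.1585,.0848+.019-.0288+.019-.019),1.679,th,gz=.044)
E
```

```text
time_s: 16.5
tcp_pos: [0.4956, -0.158, 0.0281]
tcp_rot: [-0.001, 0.627, 0.779, 0.0]
force: [0.5, 0.1, -1.7]
finger_gap: 0.0135
time_s: 16.92
tcp_pos: [0.4969, -0.1591, 0.0859]
tcp_rot: [0.002, 0.669, 0.743, 0.0]
force: [1.3, -1.0, -3.8]
finger_gap: 0.0136
time_s: 17.08
tcp_pos: [0.4961, -0.1587, 0.0833]
tcp_rot: [0.0, 0.668, 0.744, 0.0]
force: [-0.3, 0.0, -4.1]
finger_gap: 0.0138
t 17.08 tcp [ 0.4961 -0.1587  0.0833] yaw 1.6788 tilt 0.0008 d_cm [0.07 0.05 5.45] roll -0.00017941867988113813 F [-0.3  0.  -4.1] gap 0.0138 q6 -0.48
[-0.30438816 -0.10896083  0.03275903]
```

View pics/t18.png

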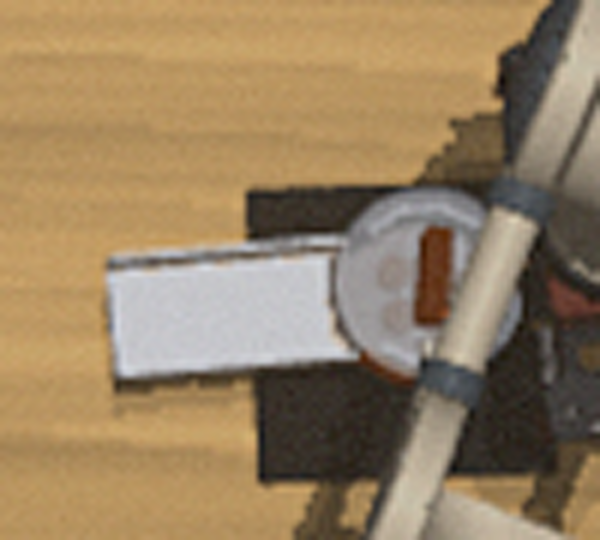

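View pics/s18.png

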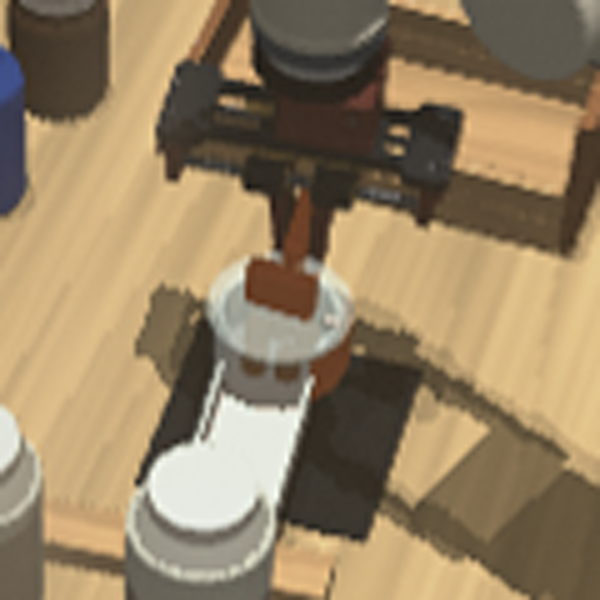

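Run:
```python
from h import *
t=manip.get_image("top");s=manip.get_image("side")
for gx in (-.066,-.070,-.062):
 for th in (-.05,0,.05,.1):
    f=dispT((.4961,-.1587,.1023),1.679,th,gx=gx,gz=.044)
    o=[]
    for p in [(.150,.029,.038),(.150,-.029,.038),(.007,.022,.082),(.007,-.022,.082),(0.045,0,.05)]:
        u,v=proj(t,f(*p)); a,b=proj(s,f(*p)); o+= [((u-310)*6+3,(v-200)*6+3),((a-300)*5+2,(b-130)*5+2)]
    print(gx,th,[tuple(int(round(q)) for q in w) for w in o], f(.15,0,.011)[2])
```

```text
-0.066 -0.05 [(110, 376), (273, 500), (98, 254), (175, 481), (426, 320), (315, 276), (415, 226), (244, 263), (329, 291), (263, 351)] 0.08013674196943263
-0.066 0 [(110, 379), (272, 512), (98, 257), (175, 493), (420, 322), (314, 283), (410, 227), (243, 269), (327, 293), (263, 357)] 0.0693
-0.066 0.05 [(111, 381), (272, 523), (100, 261), (175, 503), (416, 323), (313, 289), (405, 229), (242, 276), (326, 295), (262, 364)] 0.058545740844499594
-0.066 0.1 [(114, 384), (271, 533), (102, 264), (175, 513), (411, 325), (313, 295), (401, 231), (241, 282), (326, 296), (262, 370)] 0.047900844550110275
-0.07 -0.05 [(102, 376), (272, 505), (90, 254), (174, 486), (417, 321), (314, 281), (406, 226), (242, 267), (321, 292), (262, 355)] 0.08033665864651535
-0.07 0 [(102, 379), (271, 517), (90, 258), (173, 498), (412, 322), (313, 287), (401, 228), (241, 274), (319, 294), (261, 362)] 0.0693
-0.07 0.05 [(103, 382), (270, 528), (91, 262), (173, 509), (407, 324), (312, 294), (396, 230), (240, 281), (318, 295), (261, 369)] 0.058345824167416876
-0.07 0.1 [(105, 385), (270, 538), (94, 265), (173, 519), (403, 326), (311, 300), (392, 232), (239, 287), (317, 297), (260, 375)] 0.04750151088352296
-0.062 -0.05 [(119, 375), (275, 495), (107, 253), (177, 476), (434, 319), (317, 272), (423, 225), (245, 258), (338, 290), (265, 346)] 0.07993682529234991
-0.062 0 [(119, 378), (274, 507), (107, 257), (177, 487), (429, 321), (316, 278), (418, 227), (244, 265), (336, 292), (264, 353)] 0.0693
-0.062 0.05 [(120, 380), (273, 517), (108, 260), (176, 498), (424, 322), (315, 284), (413, 228), (243, 271), (335, 294), (264, 359)] 0.058745657521582305
-0.062 0.1 [(122, 383), (273, 527), (110, 263), (176, 508), (420, 324), (314, 290), (409, 230), (242, 277), (334, 295), (263, 364)] 0.04830017821669758
```

```bash
python3 -m pendant '[[0.8,0.3,1,-0.3,0],[0.8,0.8,2,-0.4,0],[0.8,1,2.2,-0.4,0],[0.8,1.2,2,-0.3,0],[0.8,1.8,1,0,0]]' 60
python3 -m pendant '[[0.8,2.2,0,0,0],[0.8,2.2,0,0,0],[0.8,1.8,0,0,0],[0.8,0.7,0,0,0],[0.8,0,0,0,0]]' 60
python3 - <<'E'
from h import *
delta([.5638,-.0272,.097],1.679)
t=cam("top"); big(t["img"],220,380,140,300,5,"pics/t19.png");s=cam("side"); big(s["img"],230,400,120,300,4,"pics/s19.png")
E
```

```text
time_s: 17.7
tcp_pos: [0.5746, -0.0988, 0.0971]
tcp_rot: [0.001, 0.669, 0.743, 0.0]
force: [0.2, 0.2, -4.0]
finger_gap: 0.0137
time_s: 18.12
tcp_pos: [0.565, -0.0288, 0.0964]
tcp_rot: [-0.0, 0.668, 0.745, 0.0]
force: [-0.0, 0.1, -4.7]
finger_gap: 0.0136
t 18.12 tcp [ 0.565  -0.0288  0.0964] yaw 1.6796 tilt 0.0006 d_cm [ 0.17 -0.1  -0.06] roll 0.0005713736837287264 F [-0.   0.1 -4.7] gap 0.0136 q6 -0.22
```

View pics/t19.png

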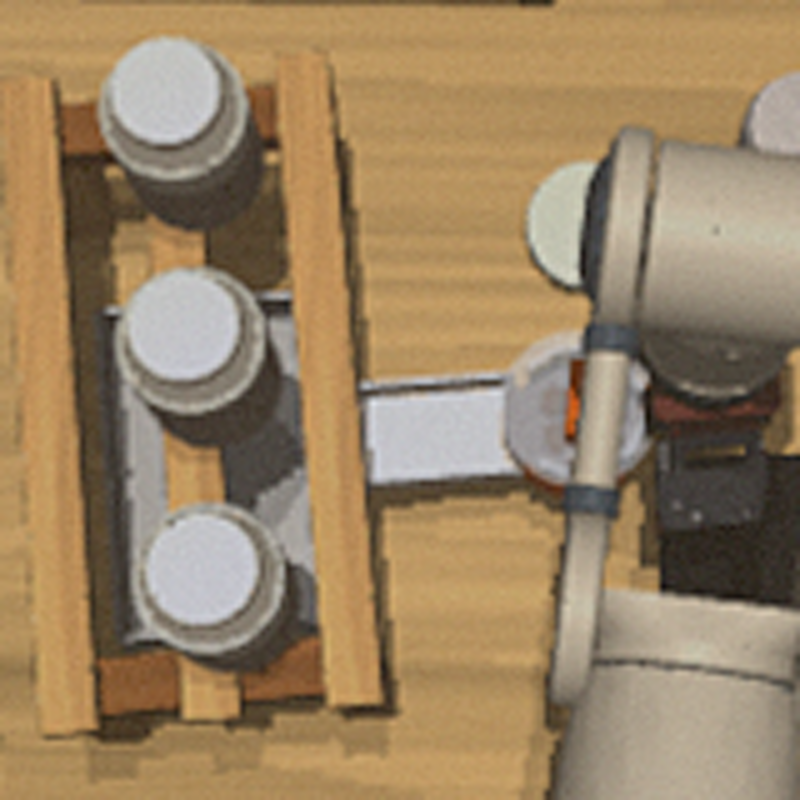

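View pics/s19.png

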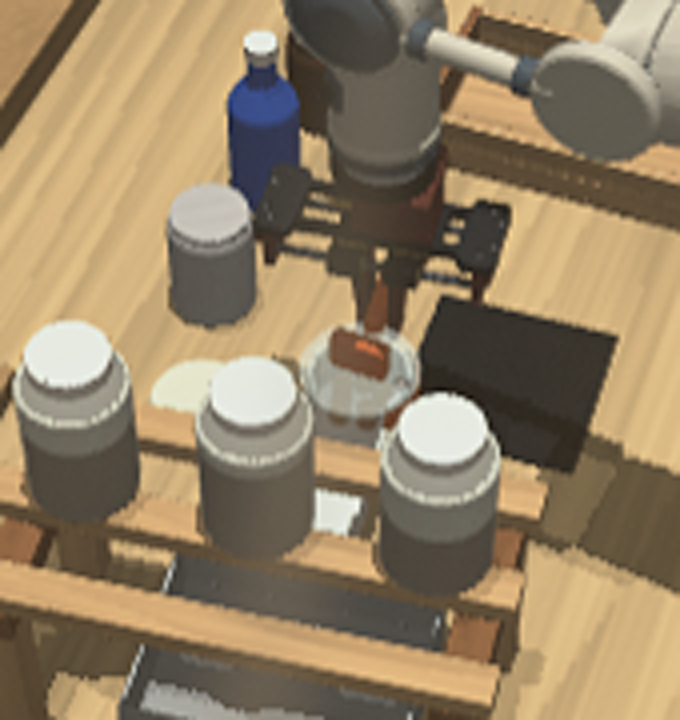

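```bash
python3 -m pendant '[[0.8,0.2,-0.1,-0.7,0],[0.8,0,0,-1.3,0],[0.8,0,0,-0.9,0],[0.8,0,0,-0.4,0],[0.8,0,0,0,0]]' 60
python3 -m pendant '[[0.8,0,0,0,0],[0.8,0,0,0,0]]' 28
python3 - <<'E'
from h import *
delta([.5638,-.0272,.130],1.679);print(manip.read_state()["moment"])
s=cam("side"); big(s["img"],290,390,150,270,5,"pics/s20.png")
t=s
for th in np.arange(0,.9,.1):
    f=dispT((.5635,-.028,.149),1.679,th,gx=-.062,gz=.044)
    print(round(th,2),[tuple(int(round(q)) for q in ((a-290)*5+2,(b-150)*5+2)) for a,b in (proj(s,f(*p)) for p in [(.007,.022,.082),(.007,-.022,.082),(.045,0,.05),(-.045,0,.05),(-.091,0,.066)])])
E
```

```text
time_s: 18.63
tcp_pos: [0.5647, -0.0292, 0.1325]
tcp_rot: [0.002, 0.669, 0.743, 0.001]
force: [1.2, -0.1, -4.0]
finger_gap: 0.0139
time_s: 18.8
tcp_pos: [0.5634, -0.0288, 0.1293]
tcp_rot: [-0.0, 0.669, 0.744, -0.0]
force: [-0.5, 0.4, -4.5]
finger_gap: 0.0139
t 18.8 tcp [ 0.5634 -0.0288  0.1293] yaw 1.6766 tilt 0.0005 d_cm [ 0.16  0.06 -0.07] roll -0.0023753698039099547 F [-0.5  0.4 -4.5] gap 0.0139 q6 -0.22
[-0.3156086  -0.14632604  0.00576564]
0.0 [(187, 249), (111, 235), (132, 328), (171, 214), (190, 140)]
0.1 [(185, 262), (110, 247), (132, 340), (170, 217), (189, 140)]
0.2 [(184, 274), (109, 259), (133, 351), (170, 219), (188, 140)]
0.3 [(183, 285), (108, 271), (134, 360), (170, 222), (187, 141)]
0.4 [(182, 296), (108, 281), (135, 367), (170, 224), (185, 142)]
0.5 [(182, 305), (108, 291), (137, 373), (170, 225), (184, 144)]
0.6 [(182, 314), (108, 299), (139, 376), (170, 227), (183, 146)]
0.7 [(182, 321), (108, 307), (142, 378), (170, 228), (181, 149)]
0.8 [(183, 327), (109, 313), (144, 378), (171, 229), (180, 153)]
```

View pics/s20.png

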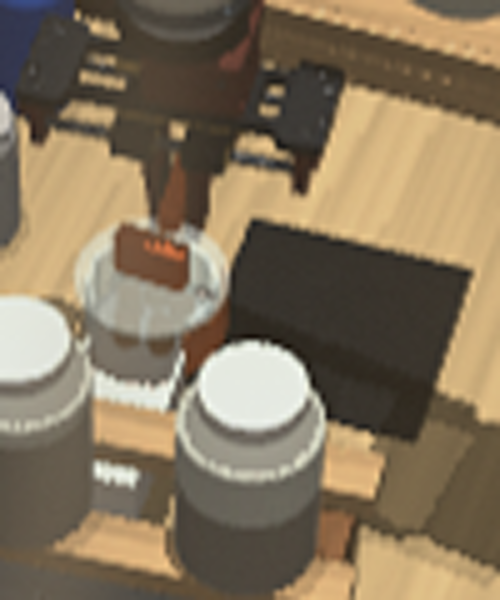

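```bash
cat > look.py <<'E'
from h import *
import sys
n=sys.argv[1]
delta([.5638,-.0272,.130],1.679);m=manip.read_state(); print("mx",m["moment"].round(3))
s=cam("side"); big(s["img"],290,390,130,270,4,f"pics/{n}.png")
st=manip.read_state(); g=st["tcp_pos"]+np.array([0,0,.019]);
for th in np.arange(0,1.3,.2):
    f=dispT(g,1.679,th,gx=-.062,gz=.044)
    print(round(th,2),[tuple(int(round(q)) for q in ((a-290)*4+2,(b-130)*4+2)) for a,b in (proj(s,f(*p)) for p in [(.007,.022,.082),(.007,-.022,.082),(.045,0,.05),(-.045,0,.05)])])
E
python3 -m pendant '[[0.8,0,0,0,0],[0.8,0,0,0,0]]' 24
python3 look.py s21
```

```text
time_s: 19.02
tcp_pos: [0.5633, -0.0286, 0.129]
tcp_rot: [-0.0, 0.669, 0.744, -0.0]
force: [0.6, 0.8, -4.5]
finger_gap: 0.0142
t 19.02 tcp [ 0.5633 -0.0286  0.129 ] yaw 1.6768 tilt 0.001 d_cm [ 0.14  0.06 -0.1 ] roll -0.002174843063014853 F [ 0.6  0.8 -4.5] gap 0.0142 q6 -0.22
mx [-0.315 -0.048 -0.004]
0.0 [(150, 280), (90, 268), (107, 343), (137, 252)]
0.2 [(148, 300), (88, 288), (107, 361), (137, 256)]
0.4 [(147, 317), (87, 306), (109, 374), (137, 260)]
0.6 [(146, 332), (87, 320), (112, 382), (137, 262)]
0.8 [(147, 342), (88, 331), (116, 383), (137, 264)]
1.0 [(149, 349), (91, 338), (121, 379), (138, 265)]
1.2 [(151, 351), (94, 340), (127, 370), (139, 265)]
```

View pics/s21.png

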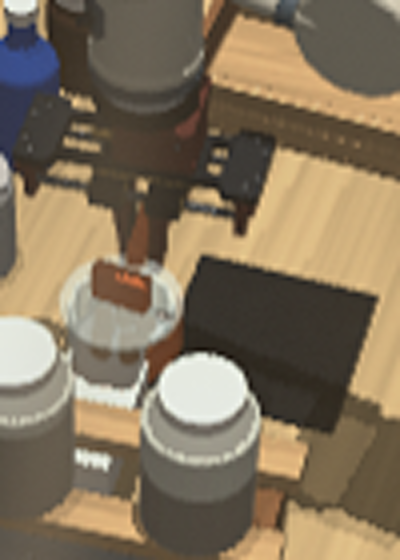

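```bash
python3 -m pendant '[[0.8,0,0,0,0],[0.8,0,0,0,0]]' 21
python3 look.py s22
```

```text
time_s: 19.23
tcp_pos: [0.5635, -0.0286, 0.1295]
tcp_rot: [-0.0, 0.669, 0.744, -0.0]
force: [0.6, 0.0, -3.1]
finger_gap: 0.0141
t 19.23 tcp [ 0.5635 -0.0286  0.1295] yaw 1.6769 tilt 0.0003 d_cm [ 0.14  0.04 -0.05] roll -0.0021433923017117884 F [ 0.6  0.  -3.1] gap 0.0141 q6 -0.22
mx [-0.367 -0.178  0.052]
0.0 [(150, 279), (90, 268), (107, 343), (137, 252)]
0.2 [(148, 299), (88, 288), (107, 361), (137, 256)]
0.4 [(146, 317), (87, 305), (109, 374), (137, 259)]
0.6 [(146, 331), (87, 320), (112, 381), (137, 262)]
0.8 [(147, 342), (88, 330), (116, 383), (137, 264)]
1.0 [(149, 348), (90, 337), (121, 379), (138, 264)]
1.2 [(151, 351), (93, 340), (127, 370), (139, 264)]
```

View pics/s22.png

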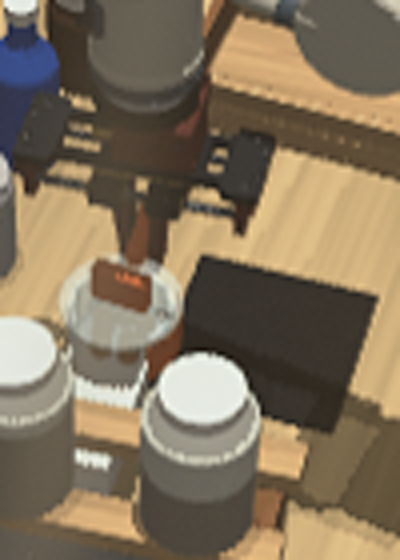

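```bash
python3 -m pendant '[[0.8,0,0,0,0]]' 19
python3 look.py s23
```

```text
time_s: 19.37
tcp_pos: [0.5636, -0.0286, 0.1296]
tcp_rot: [-0.0, 0.669, 0.744, 0.0]
force: [0.1, 0.5, -4.5]
finger_gap: 0.0139
t 19.37 tcp [ 0.5636 -0.0286  0.1296] yaw 1.6768 tilt 0.0001 d_cm [ 0.14  0.04 -0.04] roll -0.0021752251865607697 F [ 0.1  0.5 -4.5] gap 0.0139 q6 -0.22
mx [-0.205 -0.146  0.002]
0.0 [(150, 279), (90, 268), (107, 342), (137, 251)]
0.2 [(148, 299), (88, 288), (107, 361), (137, 256)]
0.4 [(146, 317), (87, 305), (109, 374), (137, 259)]
0.6 [(146, 331), (87, 320), (112, 381), (137, 262)]
0.8 [(147, 342), (88, 330), (116, 383), (137, 264)]
1.0 [(149, 348), (90, 337), (121, 379), (138, 264)]
1.2 [(151, 351), (93, 340), (127, 369), (139, 264)]
```

View pics/s23.png

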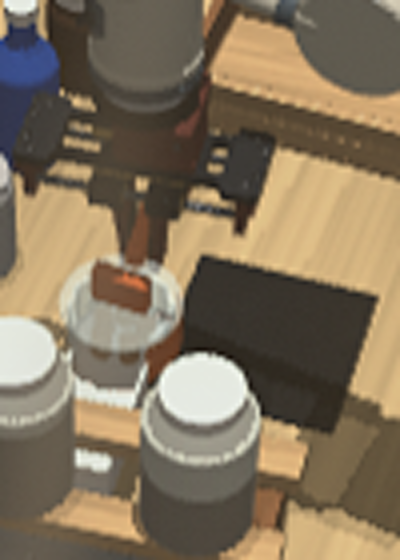

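```bash
python3 -m pendant '[[0.8,0,0,0,0]]' 19
python3 look.py s24 | head -3
```

```text
time_s: 19.5
tcp_pos: [0.5636, -0.0286, 0.1297]
tcp_rot: [0.0, 0.669, 0.744, 0.0]
force: [0.5, 0.2, -4.3]
finger_gap: 0.0136
t 19.5 tcp [ 0.5636 -0.0286  0.1297] yaw 1.6768 tilt 0.0001 d_cm [ 0.14  0.04 -0.03] roll -0.002162859027086128 F [ 0.5  0.2 -4.3] gap 0.0136 q6 -0.22
mx [-0.219 -0.13   0.015]
0.0 [(150, 279), (90, 268), (107, 342), (137, 251)]
```

View pics/s24.png

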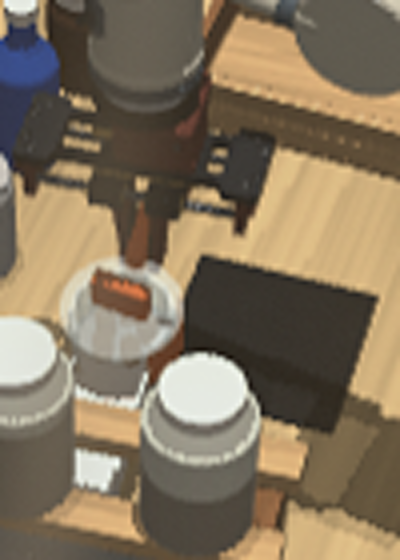

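```bash
python3 -m pendant '[[0.8,0,0,0,0]]' 60
python3 look.py s25 | head -4
```

```text
time_s: 19.63
tcp_pos: [0.5636, -0.0287, 0.1296]
tcp_rot: [0.0, 0.669, 0.744, -0.0]
force: [0.3, 0.2, -4.4]
finger_gap: 0.0139
t 19.63 tcp [ 0.5636 -0.0287  0.1296] yaw 1.6767 tilt 0.0001 d_cm [ 0.15  0.04 -0.04] roll -0.0022688162242203713 F [ 0.3  0.2 -4.4] gap 0.0139 q6 -0.22
mx [-0.284 -0.124  0.026]
0.0 [(150, 279), (90, 268), (107, 342), (137, 251)]
0.2 [(148, 299), (88, 288), (107, 361), (137, 256)]
```

View pics/s25.png

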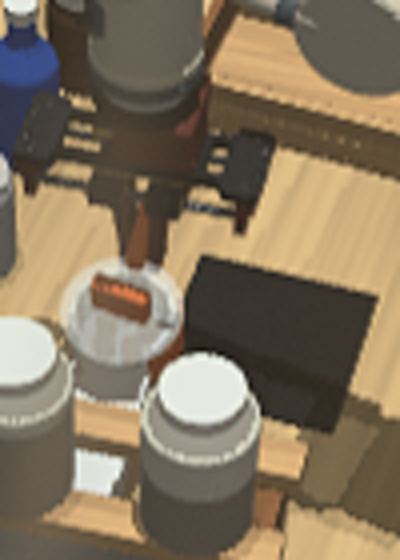

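```bash
python3 -m pendant '[[0.8,0.5,0,-0.6,0],[0.8,0.8,0,-1.2,0],[0.8,0.8,0,-1.0,0],[0.8,0.4,0,-0.5,0],[0.8,0,0,0,0]]' 60
python3 -m pendant '[[0.8,0,0,0,0],[0.8,0,0,0,0]]' 20
python3 look.py s26
```

```text
time_s: 20.1
tcp_pos: [0.5619, -0.0024, 0.1658]
tcp_rot: [0.002, 0.668, 0.744, 0.002]
force: [0.6, 0.5, -3.6]
finger_gap: 0.0137
time_s: 20.27
tcp_pos: [0.5608, -0.0037, 0.1624]
tcp_rot: [-0.0, 0.669, 0.744, -0.0]
force: [-0.1, -0.3, -3.6]
finger_gap: 0.0138
t 20.27 tcp [ 0.5608 -0.0037  0.1624] yaw 1.6772 tilt 0.0004 d_cm [-2.37  0.05  3.24] roll -0.0018272188767087805 F [-0.1 -0.3 -3.6] gap 0.0138 q6 -0.17
mx [-0.266 -0.123 -0.043]
0.0 [(142, 274), (81, 262), (98, 339), (129, 246)]
0.2 [(140, 295), (79, 283), (98, 358), (129, 250)]
0.4 [(139, 312), (78, 301), (100, 371), (129, 254)]
0.6 [(138, 327), (78, 315), (104, 379), (129, 256)]
0.8 [(139, 338), (79, 327), (108, 380), (130, 258)]
1.0 [(141, 345), (82, 333), (113, 376), (130, 259)]
1.2 [(144, 348), (85, 336), (120, 367), (131, 259)]
```

View pics/s26.png

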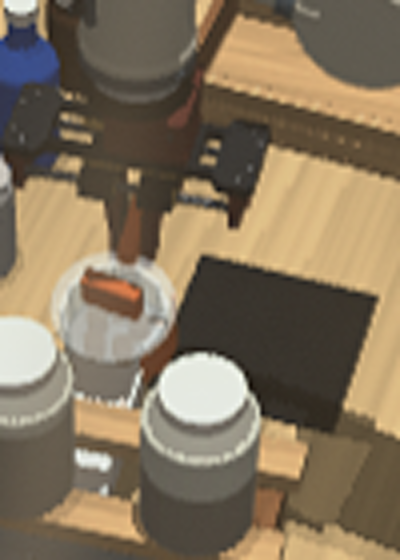

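```bash
python3 -m pendant '[[0.8,0,0,0,0],[0.8,0,0,0,0]]' 18
python3 look.py s27|head -2
```

```text
time_s: 20.48
tcp_pos: [0.5607, -0.004, 0.162]
tcp_rot: [-0.0, 0.669, 0.743, -0.0]
force: [0.3, -0.1, -4.1]
finger_gap: 0.0139
t 20.48 tcp [ 0.5607 -0.004   0.162 ] yaw 1.6764 tilt 0.0011 d_cm [-2.34  0.07  3.2 ] roll -0.002616511450210357 F [ 0.3 -0.1 -4.1] gap 0.0139 q6 -0.17
mx [-0.303 -0.191 -0.018]
```

View pics/s27.png

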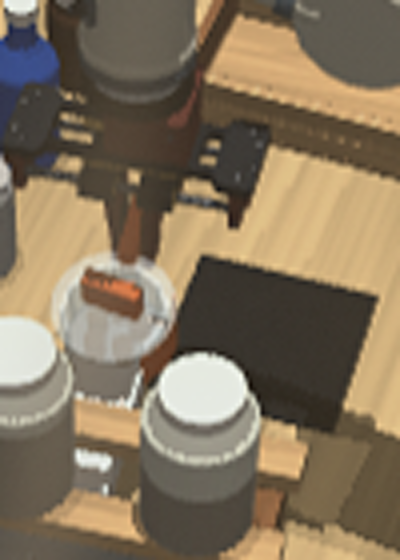

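```bash
python3 -m pendant '[[0.8,0,0,0,0],[0.8,0,0,0,0]]' 16
python3 look.py s28|head -2
```

```text
time_s: 20.7
tcp_pos: [0.5609, -0.0038, 0.1625]
tcp_rot: [-0.0, 0.669, 0.744, -0.0]
force: [-0.7, 0.8, -3.8]
finger_gap: 0.0134
t 20.7 tcp [ 0.5609 -0.0038  0.1625] yaw 1.6766 tilt 0.0003 d_cm [-2.35  0.04  3.25] roll -0.0023857556698627658 F [-0.7  0.8 -3.8] gap 0.0134 q6 -0.17
mx [-0.224 -0.11   0.039]
```

View pics/s28.png

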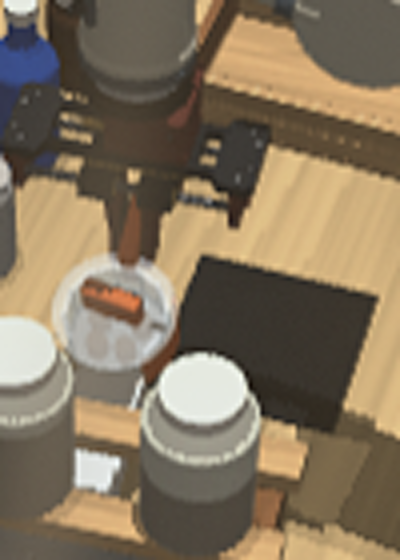

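```bash
python3 -m pendant '[[0.8,0,0,0,0],[0.8,0.4,0,-0.6,0],[0.8,0.7,0,-1.0,0],[0.8,0.6,0,-0.9,0],[0.8,0.3,0,-0.5,0]]' 60
python3 look.py s29
```

```text
time_s: 21.17
tcp_pos: [0.5593, 0.0174, 0.1954]
tcp_rot: [0.001, 0.668, 0.744, 0.001]
force: [0.9, -0.3, -3.9]
finger_gap: 0.0137
t 21.17 tcp [0.5593 0.0174 0.1954] yaw 1.6778 tilt 0.0032 d_cm [-4.48 -0.05  6.54] roll -0.0011759445230308252 F [ 0.9 -0.3 -3.9] gap 0.0137 q6 -0.14
mx [-0.29  -0.123 -0.005]
0.0 [(133, 263), (70, 251), (88, 329), (121, 234)]
0.2 [(131, 284), (68, 272), (88, 349), (120, 239)]
0.4 [(130, 302), (67, 290), (91, 363), (120, 242)]
0.6 [(130, 318), (68, 306), (94, 370), (120, 245)]
0.8 [(131, 329), (69, 317), (99, 372), (121, 247)]
1.0 [(133, 336), (72, 324), (104, 368), (121, 248)]
1.2 [(135, 339), (75, 327), (111, 359), (122, 248)]
```

View pics/s29.png

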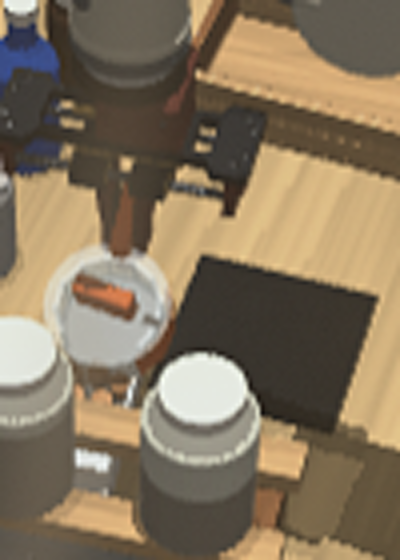

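```bash
python3 -m pendant '[[0.8,0,0,0,0],[0.8,0,0,0,0]]' 15
python3 look.py s30|head -2
```

```text
time_s: 21.38
tcp_pos: [0.5589, 0.0163, 0.1929]
tcp_rot: [0.0, 0.668, 0.744, 0.0]
force: [0.2, 0.2, -3.1]
finger_gap: 0.014
t 21.38 tcp [0.5589 0.0163 0.1929] yaw 1.6773 tilt 0.0006 d_cm [-4.38  0.02  6.29] roll -0.0016910075593616902 F [ 0.2  0.2 -3.1] gap 0.014 q6 -0.14
mx [-0.219 -0.123  0.044]
```

View pics/s30.png

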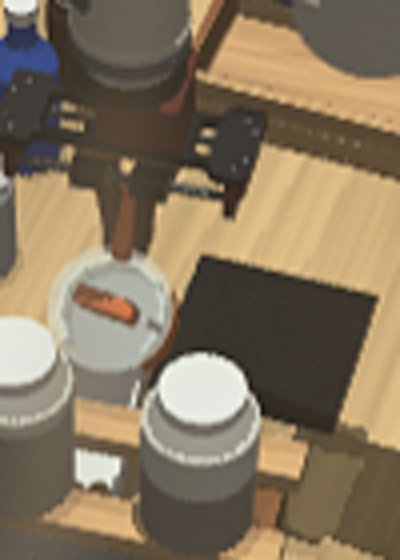

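```bash
python3 -m pendant '[[0.8,0,0,0,0],[0.8,0.5,0,-0.8,0],[0.8,0.7,0,-1.2,0],[0.8,0.4,0,-0.8,0],[0.8,0,0,0,0]]' 60
python3 look.py s31
python3 -c "
from h import *
t=cam('top'); big(t['img'],220,380,140,300,5,'pics/t31.png')"
```

```text
time_s: 21.85
tcp_pos: [0.558, 0.0332, 0.2244]
tcp_rot: [0.002, 0.668, 0.744, 0.002]
force: [-0.0, -0.5, -2.6]
finger_gap: 0.0137
t 21.85 tcp [0.558  0.0332 0.2244] yaw 1.6781 tilt 0.0052 d_cm [-6.07 -0.12  9.44] roll -0.0009489920737713042 F [-0.  -0.5 -2.6] gap 0.0137 q6 -0.11
mx [-0.213 -0.089 -0.035]
0.0 [(128, 252), (64, 240), (82, 320), (115, 224)]
0.2 [(126, 274), (62, 261), (83, 340), (115, 228)]
0.4 [(125, 292), (61, 280), (85, 354), (115, 232)]
0.6 [(125, 308), (61, 296), (88, 362), (115, 235)]
0.8 [(126, 320), (63, 308), (93, 364), (116, 237)]
1.0 [(128, 327), (66, 315), (99, 360), (116, 238)]
1.2 [(131, 330), (69, 318), (106, 350), (117, 238)]
```

View pics/s31.png

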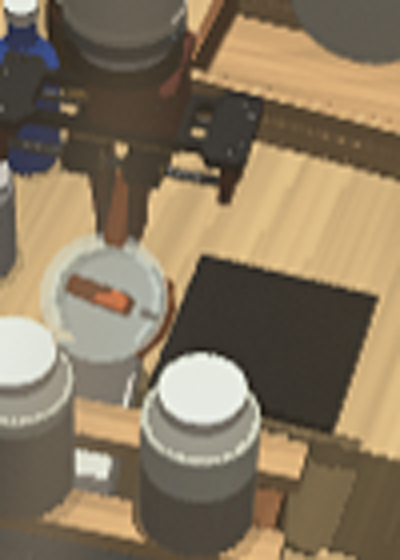

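View pics/t31.png

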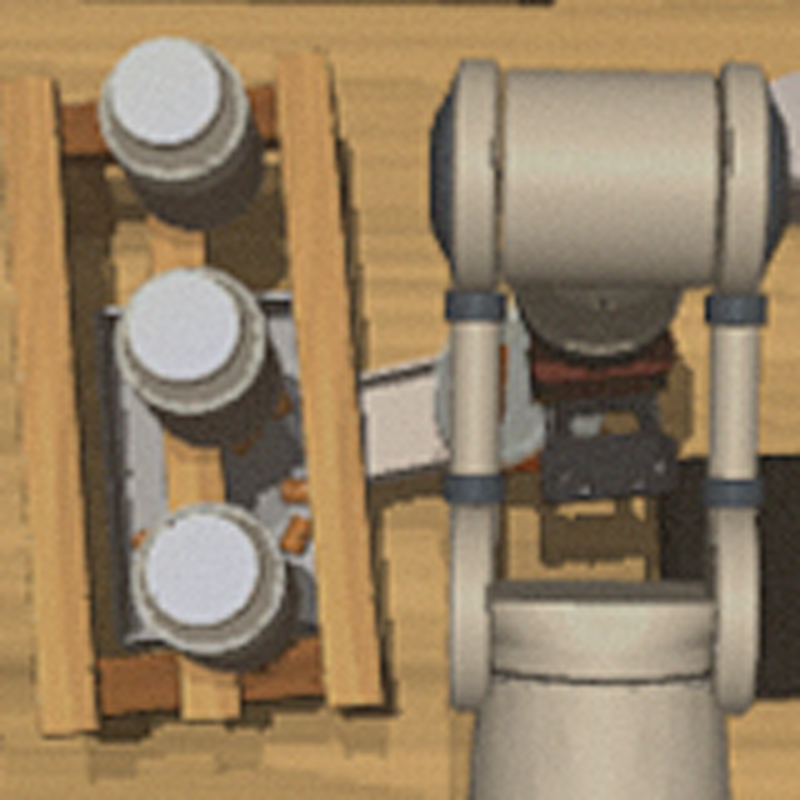

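```bash
python3 -m pendant '[[0.8,0.5,0,0,0],[0.8,0.5,0,0,0],[0.8,0,0,0,0]]' 13
python3 look.py s32
python3 -m pendant '[[0.8,0,0,0,0]]' 60
```

```text
time_s: 22.2
tcp_pos: [0.5557, 0.0429, 0.22]
tcp_rot: [-0.001, 0.668, 0.744, -0.0]
force: [-0.3, 1.1, -3.2]
finger_gap: 0.0143
t 22.2 tcp [0.5557 0.0429 0.22  ] yaw 1.6776 tilt 0.0013 d_cm [-7.06  0.06  9.  ] roll -0.0014456630274060078 F [-0.3  1.1 -3.2] gap 0.0143 q6 -0.09
mx [-0.208 -0.136  0.024]
0.0 [(126, 266), (62, 254), (80, 334), (113, 237)]
0.2 [(124, 288), (59, 275), (80, 354), (113, 241)]
0.4 [(122, 307), (59, 294), (82, 368), (113, 245)]
0.6 [(122, 322), (59, 310), (86, 376), (113, 248)]
0.8 [(123, 334), (61, 321), (91, 378), (113, 250)]
1.0 [(125, 341), (63, 329), (97, 373), (114, 251)]
1.2 [(128, 343), (67, 331), (104, 364), (115, 251)]
time_s: 22.33
tcp_pos: [0.5559, 0.0421, 0.2202]
tcp_rot: [-0.0, 0.669, 0.744, -0.0]
force: [-0.5, -0.0, -4.7]
finger_gap: 0.0138
```

View pics/s32.png

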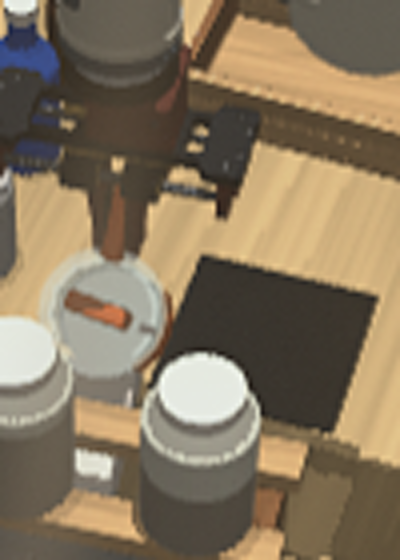

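```bash
python3 -m pendant '[[0.8,0,0,0,0],[0.8,0,0,0,0]]' 11
python3 look.py s33 |head -2
python3 -m pendant '[[0.8,0,0,0,0]]' 60
python3 - <<'E'
from h import *
t=cam('top'); big(t['img'],220,380,140,300,5,'pics/t33.png')
E
```

```text
time_s: 22.5
tcp_pos: [0.556, 0.0418, 0.2205]
tcp_rot: [-0.0, 0.669, 0.744, -0.0]
force: [-0.9, 0.3, -3.9]
finger_gap: 0.0141
t 22.5 tcp [0.556  0.0418 0.2205] yaw 1.6766 tilt 0.0003 d_cm [-6.95  0.05  9.05] roll -0.0023815322231794944 F [-0.9  0.3 -3.9] gap 0.0141 q6 -0.09
mx [-0.157 -0.096 -0.004]
time_s: 22.63
tcp_pos: [0.5561, 0.0418, 0.2207]
tcp_rot: [0.0, 0.669, 0.744, 0.0]
force: [0.2, -0.1, -3.6]
finger_gap: 0.0138
```

View pics/s33.png

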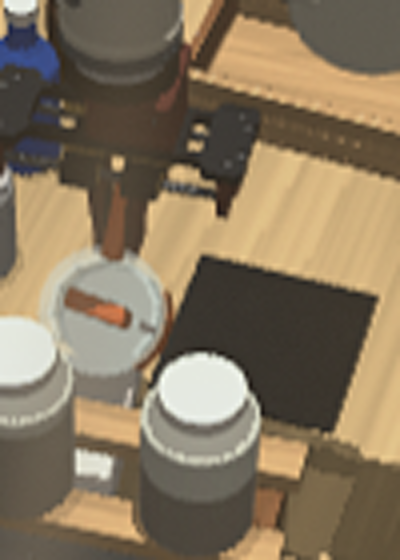

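View pics/t33.png

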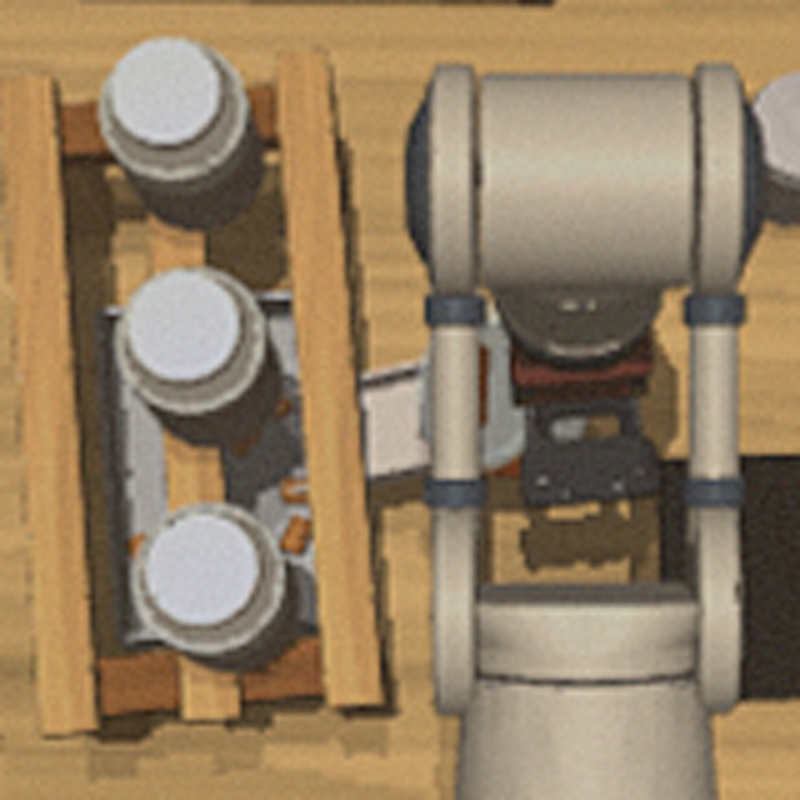

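Run:
```python
from h import *
s=manip.get_image("side"); t=manip.get_image("top")
g=manip.read_state()["tcp_pos"]+np.array([0,0,.019])
for th in np.arange(.3,1.0,.1):
    f=dispT(g,1.679,th,gx=-.062,gz=.044)
    P=np.array([proj(s,f(.045*np.cos(a),.045*np.sin(a),.05)) for a in np.linspace(0,6.28,60)]); P=(P-[290,130])*4+2
    B=[tuple(int(round(q)) for q in ((a-290)*4+2,(b-130)*4+2)) for a,b in (proj(s,f(*p)) for p in [(.007,.022,.082),(.007,-.022,.082),(-.007,.022,.082),(-.007,-.022,.082),(.007,.022,.05)])]
    L=[tuple(int(round(q)) for q in ((a-220)*5+2,(b-140)*5+2)) for a,b in (proj(t,f(*p)) for p in [(.045,0,.05),(.007,0.022,.082),(-.007,.022,.082),(.007,-.022,.082)])]
    print(round(th,2),P.min(0).round(),P.max(0).round(),B,L)
```

```text
0.3 [ 31. 241.] [163. 362.] [(123, 296), (59, 284), (128, 277), (64, 265), (126, 316)] [(369, 395), (421, 415), (447, 411), (413, 331)]
0.4 [ 32. 243.] [164. 368.] [(122, 305), (59, 293), (127, 286), (63, 274), (127, 320)] [(376, 398), (419, 418), (444, 414), (411, 335)]
0.5 [ 33. 244.] [164. 373.] [(122, 313), (59, 301), (127, 293), (63, 281), (128, 324)] [(385, 401), (419, 421), (442, 417), (411, 338)]
0.6 [ 35. 246.] [165. 376.] [(122, 321), (59, 308), (127, 300), (63, 288), (129, 327)] [(395, 404), (420, 424), (442, 419), (413, 342)]
0.7 [ 37. 247.] [165. 377.] [(123, 327), (60, 315), (127, 307), (64, 294), (130, 328)] [(407, 406), (423, 427), (443, 422), (415, 345)]
0.8 [ 38. 248.] [166. 378.] [(123, 332), (61, 320), (127, 312), (64, 300), (131, 329)] [(420, 408), (427, 430), (445, 424), (420, 348)]
0.9 [ 40. 248.] [168. 376.] [(124, 336), (62, 324), (127, 316), (65, 304), (133, 328)] [(435, 410), (433, 432), (448, 426), (425, 351)]
```

Run:
```python
from h import *
s=cam("side"); big(s["img"],295,345,180,240,10,"pics/s34.png")
```

```text
(no output)
```

View pics/s34.png

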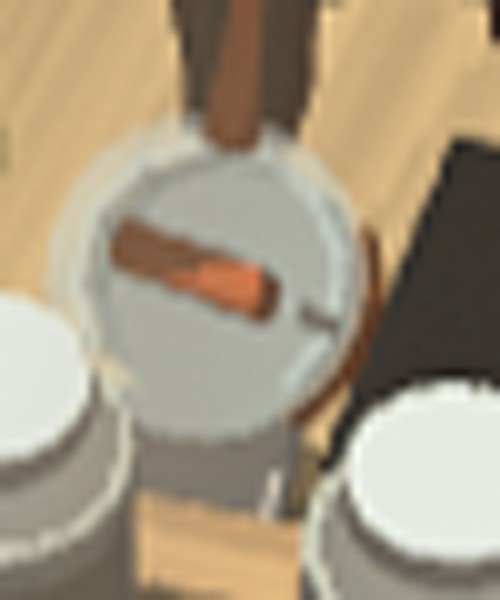

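```bash
python3 -m pendant '[[0.8,-0.5,0,0,0],[0.8,-1.2,0,0,0],[0.8,-2,0,0,0],[0.8,-2.5,0,0,0],[0.8,-2.2,-0.8,0,0]]' 60
python3 -m pendant '[[0.8,-1.8,-1.8,0.4,0],[0.8,-1.2,-2.3,0.8,0],[0.8,-0.6,-2.2,1.2,0],[0.8,0,-1.3,1.2,0],[0.8,0,-0.5,0.8,0]]' 60
python3 - <<'E'
from h import *
delta([.4806,-.089,.155],1.679)
t=cam("top"); big(t["img"],220,420,150,300,4,"pics/t35.png");s=cam("side"); big(s["img"],280,420,120,260,4,"pics/s35.png")
E
```

```text
time_s: 23.25
tcp_pos: [0.5576, -0.0444, 0.2203]
tcp_rot: [0.0, 0.669, 0.744, -0.0]
force: [0.3, 0.2, -3.9]
finger_gap: 0.0141
time_s: 23.67
tcp_pos: [0.4784, -0.0885, 0.1758]
tcp_rot: [-0.0, 0.669, 0.743, -0.0]
force: [-0.6, 0.8, -4.2]
finger_gap: 0.014
t 23.67 tcp [ 0.4784 -0.0885  0.1758] yaw 1.6745 tilt 0.0011 d_cm [-0.07  0.22  2.08] roll -0.0044767861638974615 F [-0.6  0.8 -4.2] gap 0.014 q6 -0.36
```

View pics/t35.png

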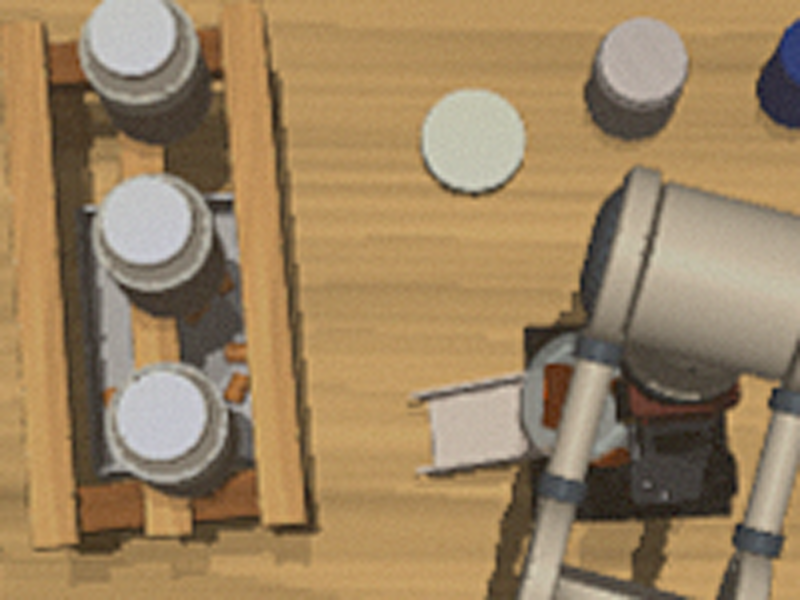

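View pics/s35.png

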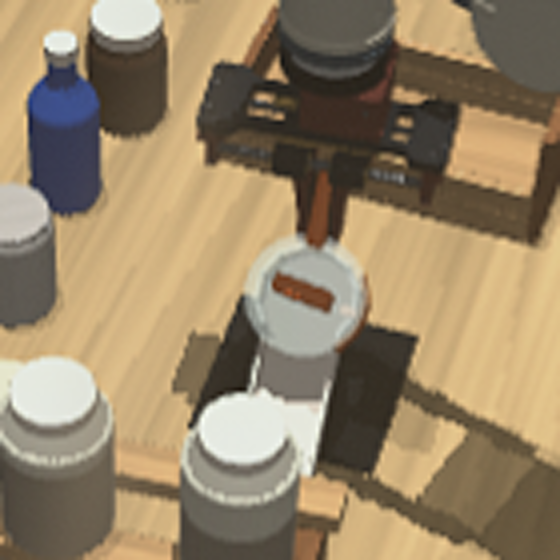

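Run:
```python
from h import *
t=manip.get_image("top"); g=np.array([.4784,-.0885,.1948])
for gx in (-.062,-.066):
 for th in np.arange(.5,.95,.08):
    f=dispT(g,1.679,th,gx=gx,gz=.044)
    print(gx,round(th,2),[tuple(int(round(q)) for q in ((a-220)*4+2,(b-150)*4+2)) for a,b in (proj(t,f(*p)) for p in [(.15,0,.014),(.15,.029,.038),(.15,-.029,.038),(.045,0,.05)])],f(.15,0,.011)[2].round(4))
```

```text
-0.062 0.5 [(393, 435), (380, 473), (373, 393), (501, 409)] 0.0642
-0.062 0.58 [(408, 436), (393, 474), (386, 394), (506, 410)] 0.051
-0.062 0.66 [(424, 437), (408, 475), (400, 396), (512, 411)] 0.0387
-0.062 0.74 [(441, 437), (423, 475), (416, 397), (519, 411)] 0.0275
-0.062 0.82 [(460, 437), (440, 476), (432, 398), (527, 412)] 0.0173
-0.062 0.9 [(478, 437), (458, 476), (450, 398), (535, 412)] 0.0082
-0.066 0.5 [(388, 436), (375, 474), (368, 393), (495, 410)] 0.0623
-0.066 0.58 [(403, 437), (389, 475), (381, 395), (501, 411)] 0.0488
-0.066 0.66 [(420, 438), (403, 476), (396, 397), (507, 412)] 0.0363
-0.066 0.74 [(437, 438), (419, 476), (412, 398), (515, 412)] 0.0248
-0.066 0.82 [(456, 438), (436, 476), (429, 399), (523, 413)] 0.0144
-0.066 0.9 [(475, 438), (454, 476), (447, 399), (531, 413)] 0.0051
```

```bash
python3 -m pendant '[[0.8,0.5,0.2,0.6,0],[0.8,0,0,1.0,0],[0.8,0,0,0.9,0],[0.8,0,0,0.5,0],[0.8,0,0,0,0]]' 40
python3 -m pendant '[[0.8,0,0,0.3,0],[0.8,0,0,0,0]]' 24
python3 - <<'E'
from h import *
delta([.4799,-.083,.141],1.679);print(manip.read_state()["moment"])
t=cam("top"); big(t["img"],290,420,190,300,6,"pics/t36.png")
E
```

```text
time_s: 24.23
tcp_pos: [0.481, -0.0812, 0.1443]
tcp_rot: [-0.002, 0.668, 0.744, -0.001]
force: [0.9, 0.0, -4.2]
finger_gap: 0.0139
time_s: 24.4
tcp_pos: [0.4817, -0.0815, 0.1432]
tcp_rot: [-0.0, 0.669, 0.744, -0.0]
force: [-0.3, -0.9, -4.0]
finger_gap: 0.0139
t 24.4 tcp [ 0.4817 -0.0815  0.1432] yaw 1.677 tilt 0.0005 d_cm [-0.13 -0.19  0.22] roll -0.0020243448228820515 F [-0.3 -0.9 -4. ] gap 0.0139 q6 -0.34
[-0.27185954 -0.08581738 -0.00034933]
```

View pics/t36.png

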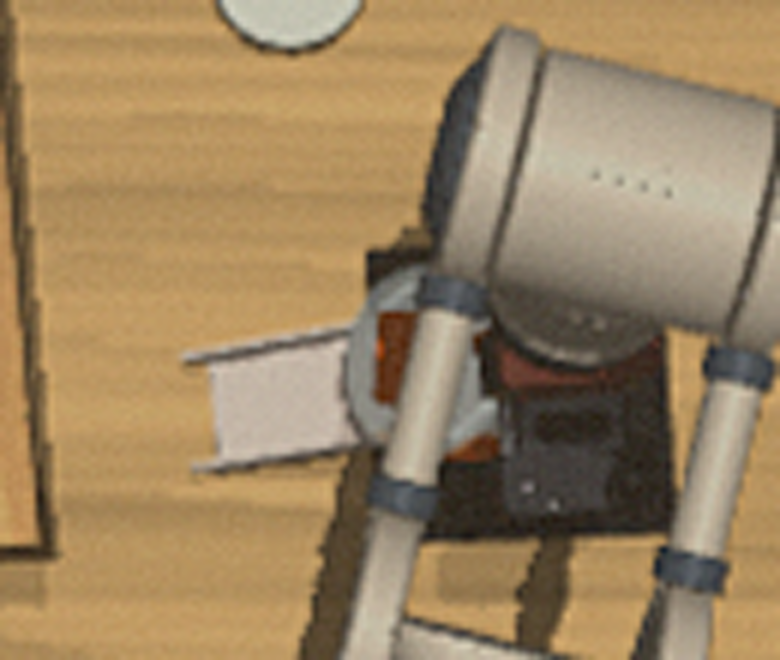

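Not yet touching (weight still carried). Continue down in small steps until contact.

```bash
python3 -m pendant '[[0.8,0,0,0.3,0],[0.8,0,0,0.3,0],[0.8,0,0,0,0]]' 24
python3 -m pendant '[[0.8,0,0,0.3,0],[0.8,0,0,0.3,0],[0.8,0,0,0,0]]' 24
python3 - <<'E'
from h import *
delta([.4799,-.083,.141],1.679);print(manip.read_state()["moment"])
E
```

```text
time_s: 24.7
tcp_pos: [0.4818, -0.0816, 0.1374]
tcp_rot: [0.0, 0.669, 0.744, 0.0]
force: [0.2, -0.4, -2.3]
finger_gap: 0.0137
time_s: 24.95
tcp_pos: [0.4821, -0.0819, 0.132]
tcp_rot: [0.001, 0.669, 0.743, 0.0]
force: [0.4, -2.2, 1.3]
finger_gap: 0.0138
t 24.95 tcp [ 0.4821 -0.0819  0.132 ] yaw 1.6764 tilt 0.0015 d_cm [-0.09 -0.23 -0.9 ] roll -0.002637870285319588 F [ 0.4 -2.2  1.3] gap 0.0138 q6 -0.34
[-0.1173913  -0.33102642 -0.10357371]
```

```bash
python3 -m pendant '[[0.8,-0.8,0,0.7,0],[0.8,-0.8,0,0.8,0],[0.8,-0.7,0,0.8,0],[0.8,-0.7,0,0.8,0],[0.8,0,0,0,0]]' 18
python3 - <<'E'
from h import *
delta([.4799,-.083,.141],1.679);print(manip.read_state()["moment"])
t=cam("top"); big(t["img"],290,420,190,300,6,"pics/t37.png");s=cam("side"); big(s["img"],280,420,120,260,4,"pics/s37.png")
E
```

```text
time_s: 25.37
tcp_pos: [0.4837, -0.1127, 0.0975]
tcp_rot: [-0.002, 0.669, 0.743, -0.001]
force: [0.9, 0.6, -3.5]
finger_gap: 0.014
t 25.37 tcp [ 0.4837 -0.1127  0.0975] yaw 1.6752 tilt 0.0044 d_cm [ 2.99 -0.08 -4.35] roll -0.003807827946878062 F [ 0.9  0.6 -3.5] gap 0.014 q6 -0.4
[-0.27171977 -0.07295677  0.00745758]
```

View pics/t37.png

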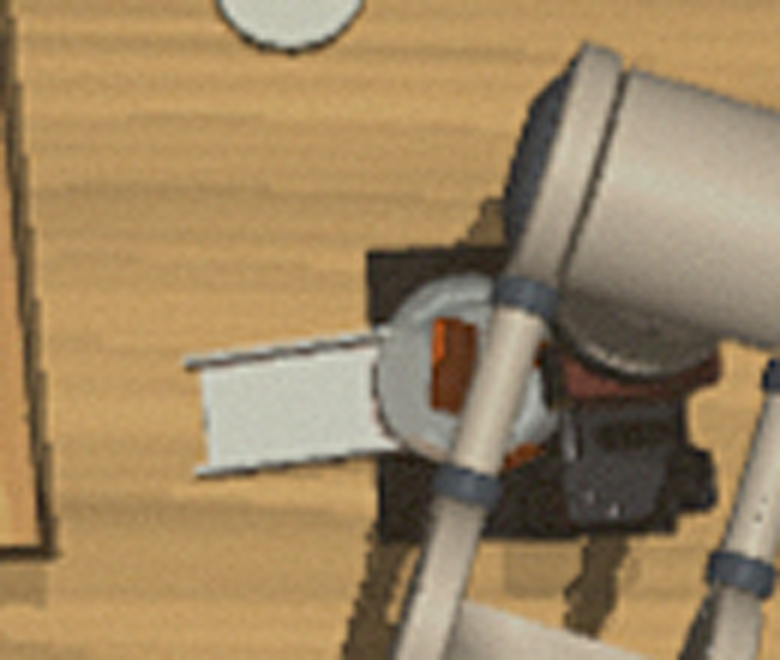

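View pics/s37.png

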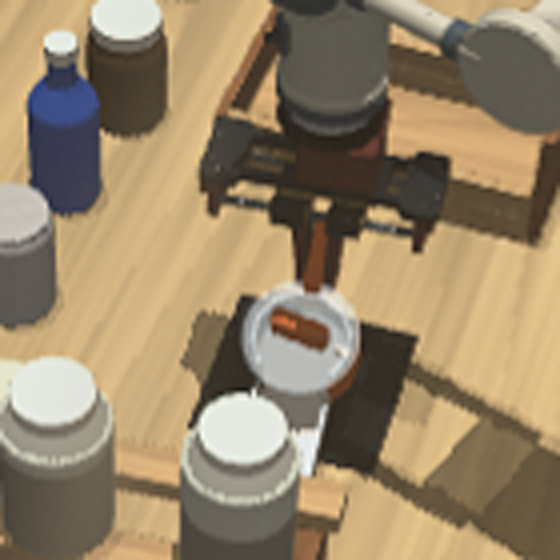

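```bash
python3 -m pendant '[[0.8,-0.6,0,0.9,0],[0.8,-0.6,0,0.9,0],[0.8,-0.5,0,0.9,0],[0.8,-0.5,0,0.9,0],[0.8,0,0,0,0]]' 18
python3 - <<'E'
from h import *
delta([.4877,-.1546,.029],1.679);print(manip.read_state()["moment"])
E
python3 -m pendant '[[0.8,-0.5,0,0.8,0],[0.8,-0.4,0,0.8,0],[0.8,-0.3,0,0.6,0],[0.8,0,0,0,0]]' 18
python3 - <<'E'
from h import *
delta([.4877,-.1546,.029],1.679);print(manip.read_state()["moment"])
t=cam("top"); big(t["img"],290,420,190,300,6,"pics/t38.png");s=cam("side"); big(s["img"],280,420,120,260,4,"pics/s38.png")
E
```

```text
time_s: 25.88
tcp_pos: [0.4862, -0.1339, 0.0618]
tcp_rot: [-0.001, 0.669, 0.743, -0.001]
force: [0.1, 0.3, -3.5]
finger_gap: 0.0139
t 25.88 tcp [ 0.4862 -0.1339  0.0618] yaw 1.6758 tilt 0.0034 d_cm [-2.08 -0.05  3.28] roll -0.003156947410970501 F [ 0.1  0.3 -3.5] gap 0.0139 q6 -0.44
[-0.22439223 -0.11424579 -0.0672338 ]
time_s: 26.22
tcp_pos: [0.4883, -0.146, 0.0415]
tcp_rot: [-0.0, 0.669, 0.743, -0.0]
force: [-0.2, -0.0, -3.1]
finger_gap: 0.0139
t 26.22 tcp [ 0.4883 -0.146   0.0415] yaw 1.6761 tilt 0.0009 d_cm [-0.85 -0.15  1.25] roll -0.0029034703510737447 F [-0.2 -0.  -3.1] gap 0.0139 q6 -0.46
[-0.21697724 -0.12680392  0.04625142]
```

View pics/t38.png

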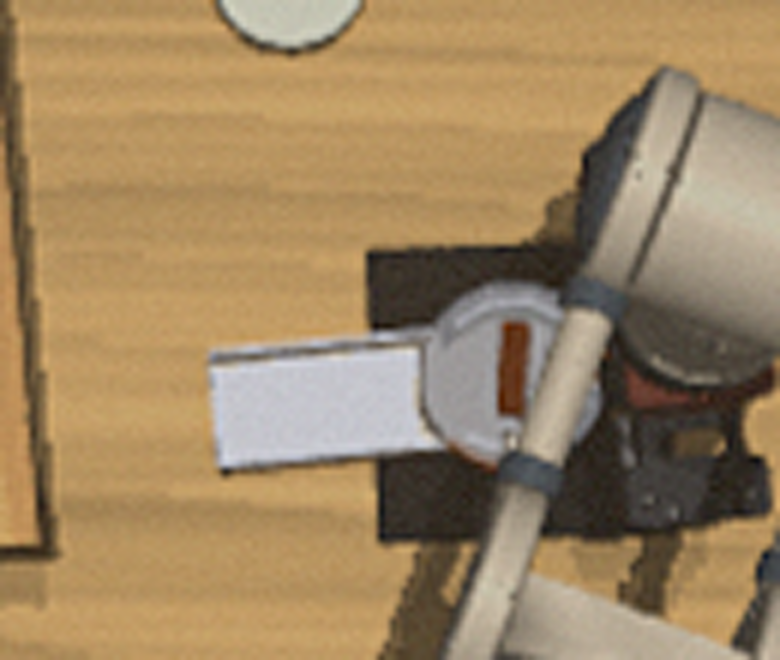

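View pics/s38.png

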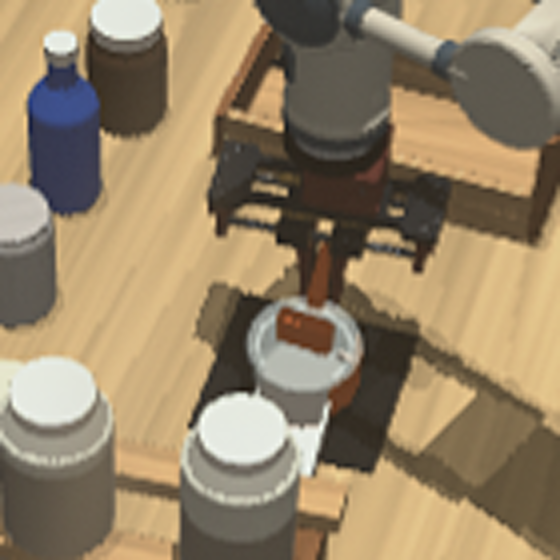

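Run:
```python
from h import *
t=manip.get_image("top")
print(onz(t,290+515/6-.4,190+368/6-.4,.092), onz(t,290+(216)/6-.4,190+(412)/6-.4,.03))
print([onz(t,290+a/6-.4,190+b/6-.4,.004).round(4) for a,b in ((368,252),(380,541))])
```

```text
[ 0.47942631 -0.08177513  0.092     ] [0.46503552 0.05959085 0.03      ]
[array([ 0.5509, -0.0162,  0.004 ]), array([ 0.4049, -0.0226,  0.004 ])]
```

```bash
python3 -m pendant '[[0.8,-0.3,0,0.5,0],[0.8,-0.3,0,0.4,0],[0.8,-0.2,0,0.2,0],[0.8,0,0,0,0]]' 18
python3 - <<'E'
from h import *
delta([.4877,-.1546,.029],1.679);print(manip.read_state()["moment"])
t=cam("top"); big(t["img"],290,420,190,300,6,"pics/t39.png");s=cam("side"); big(s["img"],280,420,120,260,4,"pics/s39.png")
E
```

```text
time_s: 26.7
tcp_pos: [0.4895, -0.1534, 0.0316]
tcp_rot: [0.0, 0.669, 0.744, 0.0]
force: [0.2, 0.4, -1.5]
finger_gap: 0.0141
t 26.7 tcp [ 0.4895 -0.1534  0.0316] yaw 1.6766 tilt 0.0003 d_cm [-0.1  -0.19  0.26] roll -0.002411711337827027 F [ 0.2  0.4 -1.5] gap 0.0141 q6 -0.48
[ 0.06062523 -0.12327236  0.00128833]
```

View pics/t39.png

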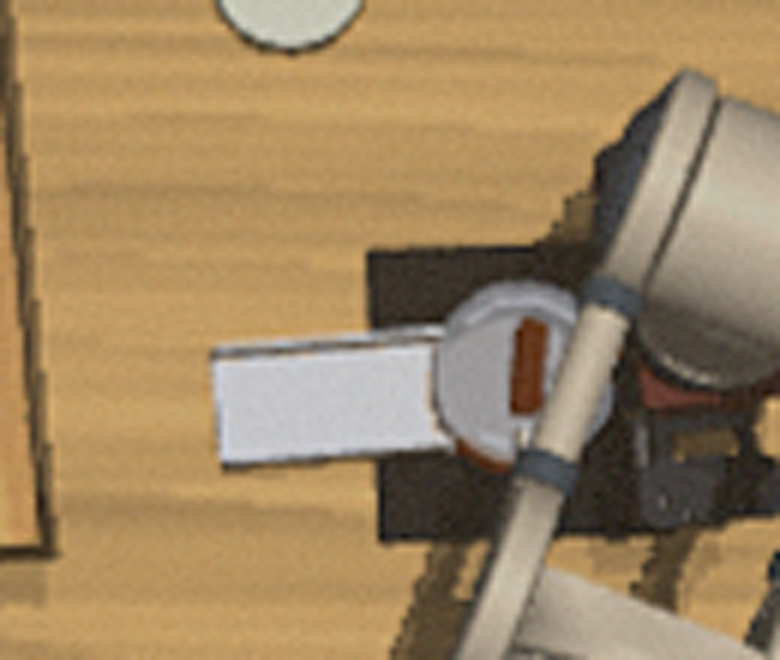

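View pics/s39.png

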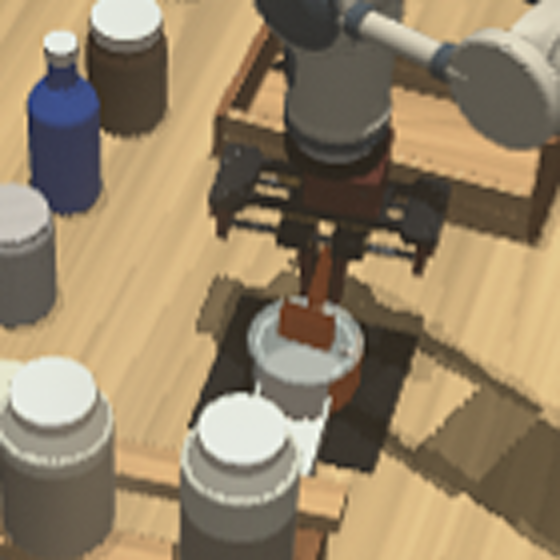

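```bash
python3 -m pendant '[[0.8,0,0,0.25,0],[0.8,0,0,0,0],[2.6,0,0,0,0],[4,0,0,0,0],[4,0,0,0,0]]' 18
python3 -m pendant '[[4.4,0,0,0,0],[4.4,0,0,0,0],[4.4,0,0,0,0]]'
python3 - <<'E'
from h import *
delta([.4877,-.1546,.029],1.679)
t=cam("top"); big(t["img"],290,420,190,300,6,"pics/t40.png");s=cam("side"); big(s["img"],280,420,120,260,4,"pics/s40.png")
E
```

```text
time_s: 27.22
tcp_pos: [0.4894, -0.1532, 0.029]
tcp_rot: [0.0, 0.669, 0.744, 0.0]
force: [0.2, -0.9, -0.3]
finger_gap: 0.0303
time_s: 27.47
tcp_pos: [0.4893, -0.1531, 0.0289]
tcp_rot: [-0.0, 0.669, 0.744, -0.0]
force: [0.6, -0.4, 0.8]
finger_gap: 0.0439
t 27.47 tcp [ 0.4893 -0.1531  0.0289] yaw 1.6768 tilt 0.0003 d_cm [-0.13 -0.17 -0.01] roll -0.0021747672017240482 F [ 0.6 -0.4  0.8] gap 0.0439 q6 -0.48
```

View pics/t40.png

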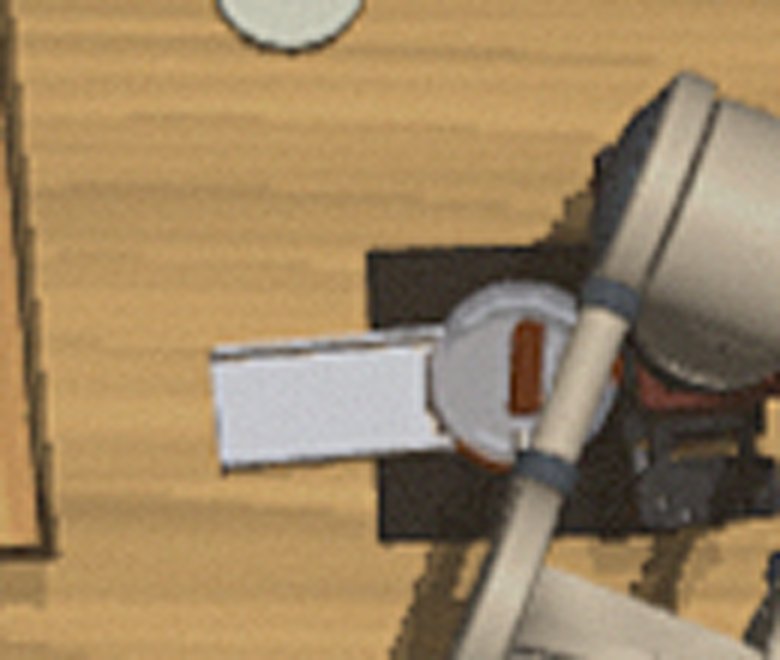

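View pics/s40.png

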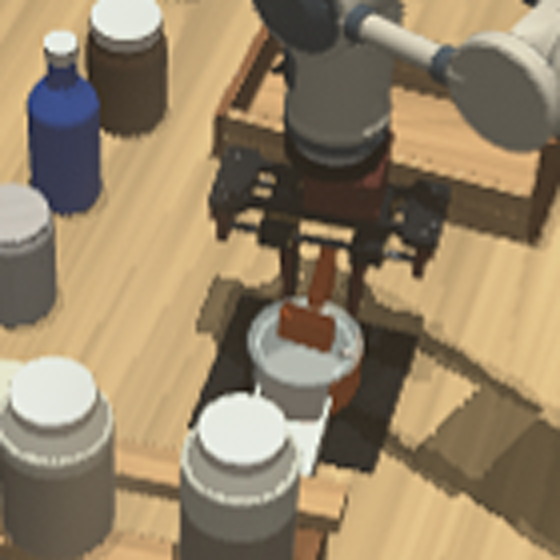

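Released and standing flat. Raise the gripper straight up and move back for a clear final look.

```bash
python3 -m pendant '[[4.4,0,0,-1.5,0],[4.4,0,0,-3,0],[4.4,0,0,-4,0],[4.4,0,0,-4,0],[4.4,0,0,-3,0]]' 
python3 -m pendant '[[4.4,-4,0,-1,0],[4.4,-4,0,0,0],[4.4,-4,0,0,0],[4.4,-4,0,0,0],[4.4,-4,0,0,0]]' 
python3 -m pendant '[[4.4,-4,0,0,0],[4.4,-2,0,0,0],[4.4,0,0,0,0]]'
python3 - <<'E'
from h import *
delta([.4877,-.1546,.029],1.679)
t=cam("top"); big(t["img"],215,415,140,300,4,"pics/t41.png");s=cam("side"); big(s["img"],200,420,140,320,3.6,"pics/s41.png")
E
```

```text
time_s: 27.98
tcp_pos: [0.4896, -0.1533, 0.1877]
tcp_rot: [0.001, 0.669, 0.744, 0.001]
force: [1.1, 0.2, 0.4]
finger_gap: 0.0441
time_s: 28.4
tcp_pos: [0.5105, -0.3539, 0.1942]
tcp_rot: [0.0, 0.669, 0.744, 0.0]
force: [0.7, 0.9, 0.6]
finger_gap: 0.0441
time_s: 28.65
tcp_pos: [0.5158, -0.4158, 0.192]
tcp_rot: [-0.001, 0.67, 0.742, -0.001]
force: [0.6, 0.1, -0.1]
finger_gap: 0.0442
t 28.65 tcp [ 0.5158 -0.4158  0.192 ] yaw 1.6724 tilt 0.0021 d_cm [26.27 -0.11 16.32] roll -0.006556356364097571 F [ 0.6  0.1 -0.1] gap 0.0442 q6 -0.83
```

View pics/t41.png

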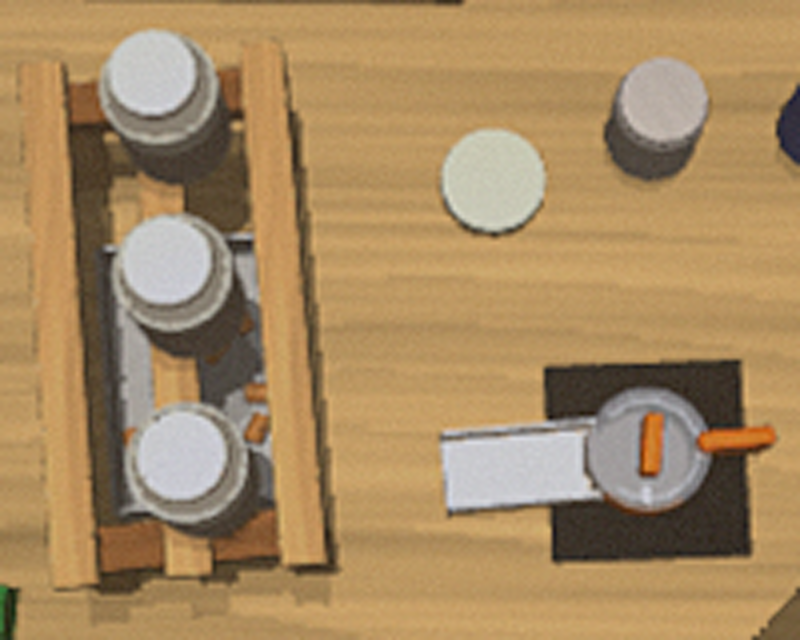

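View pics/s41.png

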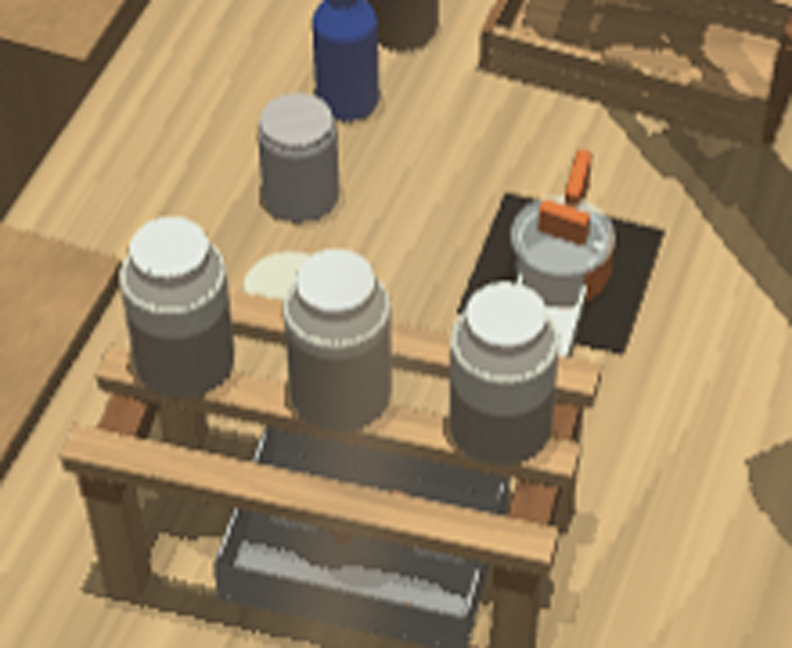

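Run:
```python
from h import *
t=manip.get_image("top"); S=lambda p:(215+p[0]/4-.4,140+p[1]/4-.4)
A=onz(t,*S((655,413)),.086);B=onz(t,*S((651,475)),.086);H=onz(t,*S((773,437)),.07);K=onz(t,*S((703,441)),.07)
print("bar",A,B,(A+B)/2,"len",np.linalg.norm(A-B)); by=np.arctan2(*(B-A)[[1,0]]); hy=np.arctan2(*(K-H)[[1,0]]); print(by%np.pi,hy,(by-hy)%np.pi)
l=(onz(t,*S((443,434)),.043)+onz(t,*S((450,513)),.043))/2; c=(A+B)/2; print("lip",l,np.arctan2(l[1]-c[1],l[0]-c[0]))
for p in [(245,325),(213,357),(257,393),(257,428),(129,436)]: print(onz(t,*S(p),.012).round(3))
h=cv2.cvtColor(t["img"],cv2.COLOR_RGB2HSV); m=cv2.inRange(h[195:275,238:285],(5,110,60),(15,255,255)); print(manip.read_state()["time_s"])
big(t["img"],230,290,190,275,9,"pics/t42.png")
```

```text
bar [ 0.50378321 -0.09079962  0.086     ] [ 0.45905989 -0.08769196  0.086     ] [ 0.48142155 -0.08924579  0.086     ] len 0.04483116148790559
3.072217777218924 1.640453256903739 1.431764520315185
lip [0.46428039 0.05776863 0.043     ] 1.68686732500545
[0.58  0.211 0.012]
[0.555 0.235 0.012]
[0.528 0.201 0.012]
[0.501 0.2   0.012]
[0.494 0.296 0.012]
28.8
```

View pics/t42.png

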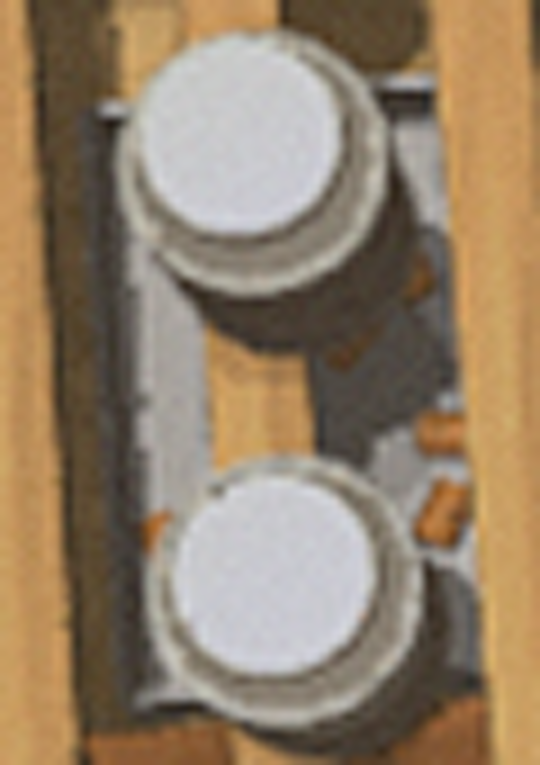

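```bash
python3 -c "
from station import manip
print(manip.finish_job()); print(manip.read_state()['time_s'])"
```

```text
the job is handed in; nothing more can be done
None
the job is handed in; nothing more can be done
```

I finished the job and handed it in at about 29 s of the 72 s allowed; the system gave no verdict.

**What I did**
- I lifted the dispenser out of the crate by the dial and stood it on the mat. There I turned the dial until the whole dispenser began to turn with it, which showed it was at its stop, and let go.
- The pendant cannot lean the tool. I took the back handle with the fingers straight down and let the dispenser swing spout-down between the pads by easing the grip force in steps, with the lip under the shelf. It tipped to about 0.7 rad.
- To bring it upright again, I rested the lip on the table and lowered the handle in an arc, then released it.
- Before that, I tested the grip low over the mat: 35 N held the dispenser, but at 20 N the spout dropped to or almost to the table. No plugs left the hopper, and I set it level again before going on.

**Last checks**
- **Plugs:** the top picture shows five in the pan. Two lie in the jar's shadow and one is half hidden by a jar, but all five were in the same places in several earlier pictures.
- **Dispenser:** it stands flat about 4 mm from the mat's centre, with no finger on it.
- **Dial:** it measures 1.39 to 1.43 rad, depending on the edge used.
- **Surroundings:** the shelf, its jars, the pan and the bystanders in view look the same as in the first pictures. No force reading was high while the spout was under the shelf.

**Where measurements disagreed:** the side and top views gave tip angles from about 0.65 to 0.8 rad. All are above the 0.5 rad needed. The lip itself was hidden under the front slat, so its position about 30 mm behind the edge is calculated, not seen.

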